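# Shut the dust box's clean-out hatch and lock it with its quarter-turn stud

### The arm

A 6-joint arm with a two-finger parallel gripper is mounted at the origin on the work surface. World frame = base frame: x ahead of the robot, y to its left, z up, the work surface at z = 0. Lengths are in m, angles in degrees, forces in N, time in s.
With the tool pointing down it reaches from about 0.3 to 0.75 m from the base axis. Payload 8.5 kg.
Tool frame: the origin (TCP) lies midway between the tips of the shut fingers; the grasp point (between the pads) lies 19 mm behind it; z points along the fingers, y is the direction in which the jaws open and shut (so a half turn about z gives the same grasp; the last joint's range is limited). The gripper opens to 85 mm and grips with 20 to 120 N. Pads are 22 mm wide; open, the fingers measure 114 mm over their backs; the gripper's body (76 mm by 85 mm) begins 54 mm behind the grasp point. The pads swing forward as they close: fully open they stand 13 mm farther back than shut.
Start: joints at [51.377, 21.807, 74.336, -0, 83.858, -12.336], TCP at [0.244, 0.493, 0.231] pointing down, gripper open.
Joint ranges: [-178.18, 178.18], [-50.72, 133.34], [12.68, 142.11], [-81.47, 261.47], [9.98, 163.14], [-165.26, 165.26]. Speed limits (degrees/s): [136.94, 136.94, 180, 180, 180, 180].

### API

Orientations are given as a 3x3 rotation matrix whose columns are the frame's x, y, z axes.
In Python, from rig import status, eyes, env gives the robot as it stands. The module is installed in compiled form; this text tells all that it offers.
- The arm moves only by the tool play_rows, never from a script. Its argument "targets" is text: rows parted by semicolons, each of 5 numbers parted by spaces: the shift along the tool's x, y, z in m, then the turn about the tool's z in rad, then the closure, from 0 (fully open) to 1 (shut). A call has 1 to 5 rows; each row is the pose to reach, as a shift and turn from the pose commanded when the call began, along the tool's axes at that moment; what a row does not reach only later rows make up. A row lasts 1/10 s, in which the tool goes at most 50 mm and 8.59 degrees, less where a joint would pass 70% of its speed; a pose out of reach is approached as far as the arm can. A call with a gripper value outside its range is refused whole. The fingers move at their own pace and stop on an object; "force" is the grip in N (left out, the last holds). Time passes only in rows, so rows that repeat a pose let the fingers close. It gives the time, the measured TCP pose, the force and the opening at its end, in the units of the state.
- status.observe(): the state, without advancing time (a new reading comes with each control period).
- eyes.get_image(name): name is "scene" or "top" or "wrist"; returns a dict with "pixels" (420x560x3 uint8, red, green, blue), "range_z" (420x560 float32, m along the optical axis (not along the pixel's ray), 0 where there is no reading), "mtx" (3x3 intrinsics, pixels), "world_to_cam" (4x4, takes a point from world to camera coordinates); the wrist camera has in their place "T_tool_cam" (4x4, takes a point from camera to tool coordinates, whose origin is the TCP and whose axes are the flange's). Camera axes: x right, y up, looking along -z (the intrinsics and any distortion apply to the point x, -y, -z); pixel columns grow to the right and rows downward; lengths in m; the calibration is good to about 2 mm. A picture is of the moment at which its call begins: read the wrist's pose just before it.
- env.close_job(): hands the job in, once; it reports no verdict.
The state is a dict: "time_s": time; "q": joint angles; "qvel": joint speeds; "joint_efforts": joint torques, N m; "position": TCP position; "tool_rot": TCP orientation; "ft_force": force on the tool from outside, world axes, zero at the start; "wrist_torque": the same for the moment, N m; "grip_width": finger opening in m.
Only numpy, scipy, OpenCV 4.12 (cv2) and the standard library are available. Lean on these libraries where they do the work, as an engineer would, in place of code of your own. Each camera call takes 0.05 s, during which the arm holds its last target.

### The job

The clean-out hatch on top of the dust box has been left open: slide it fully shut, then lock it with the loose T-handled quarter-turn stud. The stud stands nose down in the slotted hole of the hatch; its cross-bar must line up with the slot before it will push down against the spring, and a quarter turn clockwise (seen from above) then locks it, so that it stays down, crosswise to the slot, when you let go. Leave the mallet, the hand plane and the try square where they lie.

Things in the scene. Friction and masses are not known exactly. Their poses are not given: they have to be found in the camera images.
- dust_box: Grey steel dust box fixed on the bench, 180 mm (x) by 280 mm (y), hatch on top; origin under its middle, z up. Two low rails along y guide the hatch; they stand 54 to 66 mm either side of the middle and 7 mm above the hatch. A short duct spigot sticks out at its +y end.
- hatch (a joint): How far the hatch is open, m: 0 fully shut against its stop, at most 0.085. It shuts by sliding along +y of dust_box, with about 3 N of friction, and stays where left. A flat aluminium plate 112 mm (x) by 180 mm (y), 5 mm thick, its upper face 105 mm above the bench.
- hatch_handle (a point): Middle of the bar of the hatch's steel bow handle: round bar 12 mm thick, 84 mm long along x of dust_box, its centre 30 mm above the hatch. It moves with the hatch; shut, it lies 125 mm along +y from lock_slot.
- lock_slot (a point): Fixed on the box: centre of the lock's slotted hole, at the height of the hatch's upper face; x along the slot, z up. Slot 39 by 13 mm with a 16.6 mm bore at its middle, in a plate just under the hatch. The hatch's own hole, 2 mm larger, comes over it when shut. A guide bush of the same bore begins 29 mm below this point.
- plunger (a joint): Spring plunger under the lock, pushed down by the stud's nose: 0 up, m down. 4.5 N at first, 10 N with the stud fully down. The bar, pushed through, turns clockwise only (from above) to a stop after a quarter turn; let go there, the spring lifts the stud into a notch 3 mm deep that holds it.
- stud_handle (a point): Centre of the T-handle of the loose steel stud (98 mm long, about 0.2 kg): a block 60 mm (y) by 20 mm (z) by 32 mm (x). x runs along the stud to its nose; y along handle and cross-bar, which are parallel. It starts lying flat on the bench right of the box, this point 10 mm up, handle roughly towards the robot.
- stud_bar (a point): Middle of the stud's cross-bar, 36 mm (y) by 10 by 10 mm, 37 mm along x from stud_handle; axes the same. A round shank 14 mm thick and 16 mm long joins bar and handle. Height above lock_slot: +5 mm when standing across the slot on the hatch, -11 lined up on the spring, -21 fully down (handle on hatch), below -18 free to turn, -15 locked.
- stud_nose (a point): Tip of the stud's round nose, 82 mm along x from stud_handle; axes the same. The nose is 14 mm thick and 40 mm long below the bar, its last 4 mm tapered to 6 mm. Stood in the hole with the bar across the slot, the stud stays up by itself, within some 5 degrees of upright.
- mallet: Bystander: wooden joiner's mallet lying beyond the stud, head 120 mm (y) by 70 by 56 mm high, handle 190 mm long towards -y; origin under the head's middle.
- try_square: Bystander: try square lying flat at the left, dark wooden stock 120 mm, steel blade 200 mm; origin under the stock's middle, x along the blade.
- plane: Bystander: small hand plane beyond the dust box, 170 mm long (y), 58 mm wide, about 65 mm high; origin under its middle.
There are look-alikes about, which are no part of the job. There is more than one size of the part that bears stud_handle; the job needs the middle-sized.

How it is judged:
By the outcome, as a careful person would: the job done as asked, in the order asked, and still so for the second after the job is handed in, with the robot touching nothing.
It also fails if it takes over 70 s, if anything falls off the work surface, if the arm or the gripper's body presses on something with over 40 N, if the wrist force passes 120 N, or if a joint passes its speed limit or range.

## Working session

There is one attempt and no reset: what is moved stays moved. The work goes in short steps, Python scripts to look and compute and a tool call to move; the robot and the scene stay as the last step left them, time stands still between calls to the robot, and variables do not carry over. Pictures are saved under pics/ and viewed, and the job is handed in when it is done.

Besides the shell and the picture viewer there is one more tool, called after "Request:" by a JSON object that holds its "op" and its "data". play_rows: Moves the arm, as the interface text tells. Its arguments: {"type":"object","properties":{"targets":{"type":"string"},"force":{"type":"number"}},"required":["targets"]}

```bash
mkdir -p pics; cat > h.py <<'E'
import numpy as np, cv2
from rig import status, eyes, env
def snap(n,f):
    s=status.observe(); im=eyes.get_image(n); im['state']=s
    cv2.imwrite('pics/'+f,im['pixels'][:,:,::-1]); np.save('pics/'+f+'.npy',im,allow_pickle=True); return im
def cloud(im):
    """world point for each pixel from range"""
    K=im['mtx'];z=im['range_z'];h,w=z.shape
    u,v=np.meshgrid(np.arange(w),np.arange(h))
    P=np.stack([(u-K[0,2])/K[0,0]*z,-(v-K[1,2])/K[1,1]*z,-z],-1)
    if 'world_to_cam' in im: T=np.linalg.inv(im['world_to_cam'])
    else:
        B=np.eye(4);B[:3,:3]=im['state']['tool_rot'];B[:3,3]=im['state']['position'];T=B@im['T_tool_cam']
    return P@T[:3,:3].T+T[:3,3]
def load(f): return np.load('pics/'+f+'.npy',allow_pickle=True).item()
E
python3 - <<'E'
from h import *
for n in ['scene','top','wrist']:
    im=snap(n,n+'0.png'); print(n,[k for k in im],im['mtx'].tolist())
print(status.observe())
E
```

```text
scene ['pixels', 'range_z', 'mtx', 'world_to_cam', 'state'] [[409.5001045193746, 0.0, 276.8243800101649], [0.0, 409.5001045193746, 212.40795422006923], [0.0, 0.0, 1.0]]
top ['pixels', 'range_z', 'mtx', 'world_to_cam', 'state'] [[396.08402067236483, 0.0, 280.93136096573903], [0.0, 396.08402067236483, 210.6908178143376], [0.0, 0.0, 1.0]]
wrist ['pixels', 'range_z', 'mtx', 'T_tool_cam', 'state'] [[343.5339252149668, 0.0, 281.1876372406588], [0.0, 343.5339252149668, 212.03725730986193], [0.0, 0.0, 1.0]]
{'time_s': 0.15, 'q': array([ 5.13777933e+01,  2.18333976e+01,  7.43707024e+01, -7.76684704e-04,
        8.38575623e+01, -1.23362730e+01]), 'qvel': array([-0.08482861, -0.12218795, -0.09540266, -0.05030134,  0.11742612,
       -0.03617055]), 'joint_efforts': array([ 2.56164036e-03, -4.48627067e+01, -2.31342512e+01, -1.92062553e-04,
        3.82458689e-03,  8.30139720e-05]), 'position': array([0.24344424, 0.49295571, 0.23086565]), 'tool_rot': array([[-8.96595753e-01,  4.42849432e-01, -6.61220977e-04],
       [ 4.42849872e-01,  8.96595377e-01, -8.49231960e-04],
       [ 2.16765780e-04, -1.05423939e-03, -9.99999421e-01]]), 'ft_force': array([-0.64833873,  0.34666269, -0.30552339]), 'wrist_torque': array([0.00951907, 0.0111111 , 0.01668063]), 'grip_width': 0.08539170797541935}
```

View pics/scene0.png

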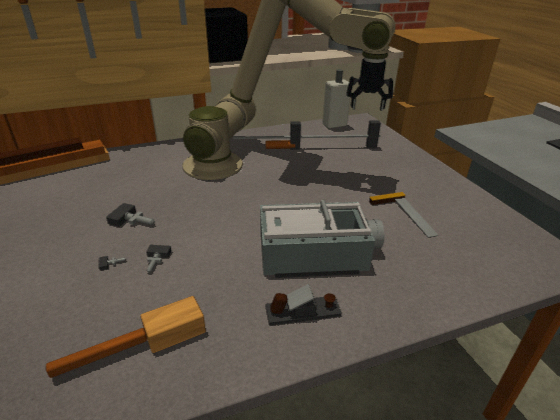

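View pics/top0.png

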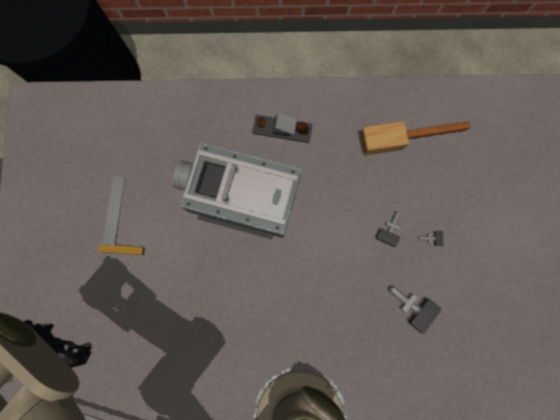

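View pics/wrist0.png

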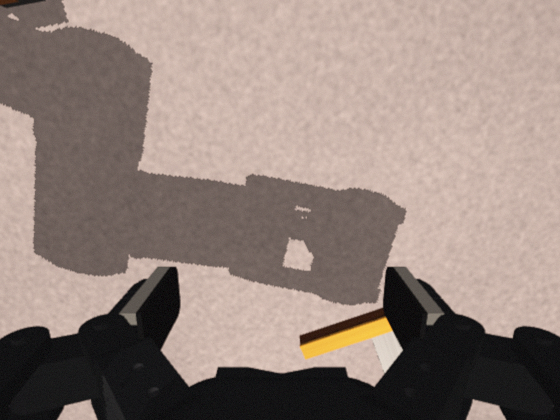

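The three studs are at about (390,230), (432,238) and (415,307) in the top view. The box is at (240,188) with the hatch slid to the right (-y) and its handle at (229,183). Next I measure these.

```bash
python3 - <<'E'
from h import *
im=load('top0.png');P=cloud(im);
print('bench',P[330,230],P[60,200], 'cam',np.linalg.inv(im['world_to_cam'])[:3,3])
c=im['pixels'][130:340,140:460][:,:,::-1]
for n,(a,b,x,y) in {'studs':(200,340,370,460),'box':(135,245,165,315)}.items():
    cv2.imwrite(f'pics/{n}.png',cv2.resize(im['pixels'][a:b,x:y,::-1],None,fx=5,fy=5,interpolation=cv2.INTER_CUBIC))
# components higher than bench near studs
for (a,b,x,y) in [(200,340,370,460)]:
    Z=P[a:b,x:y,2]; m=(Z>0.004).astype(np.uint8)
    n,l,st,ce=cv2.connectedComponentsWithStats(m)
    for i in range(1,n):
        if st[i,4]<20: continue
        q=P[a:b,x:y][l==i]
        r=cv2.minAreaRect(q[:,:2].astype(np.float32)*1000)
        print(ce[i]+[x,a],st[i,4],r,np.percentile(q[:,2],[50,95]))
# box
q=P[130:250,165:315]; 
for z0,z1 in [(0.095,0.108),(0.108,0.118),(0.122,0.15)]:
    m=((q[...,2]>z0)&(q[...,2]<z1)); pts=q[m]
    r=cv2.minAreaRect(pts[:,:2].astype(np.float32)*1000);print(z0,len(pts),r,np.median(pts[:,2]))
E
```

```text
bench [ 0.22078538  0.18397135 -0.00153031] [ 1.45967225  0.43598661 -0.76275165] cam [0.36566507 0.04365984 1.11458149]
[389.07819905 231.97156398] 422 ((416.6940612792969, -142.4727020263672), (82.49239349365234, 377.08380126953125), 27.67102813720703) [0.01786066 0.02265657]
[433.69302326 237.78604651] 215 ((425.81536865234375, -182.27609252929688), (45.13536071777344, 465.42779541015625), 9.368897438049316) [0.01151642 0.0162216 ]
[417.18191161 309.76156218] 973 ((323.21844482421875, -173.0231475830078), (431.3826904296875, 94.4549789428711), 66.56602478027344) [0.02594167 0.03092737]
0.095 5098 ((600.133544921875, 161.25502014160156), (313.55291748046875, 180.76422119140625), 73.73466491699219) 0.10213183134591908
0.108 1131 ((589.7642822265625, 146.93641662597656), (269.3369445800781, 144.5675811767578), 73.59729766845703) 0.11128107528689712
0.122 180 ((602.3363037109375, 171.9302215576172), (12.427059173583984, 93.6217269897461), 73.2177963256836) 0.13945410263405045
```

```bash
python3 - <<'E'
import cv2
a=cv2.imread('pics/studs.png');b=cv2.imread('pics/box.png');print(a.shape,b.shape)
E
```

```text
(700, 450, 3) (550, 750, 3)
```

View pics/box.png

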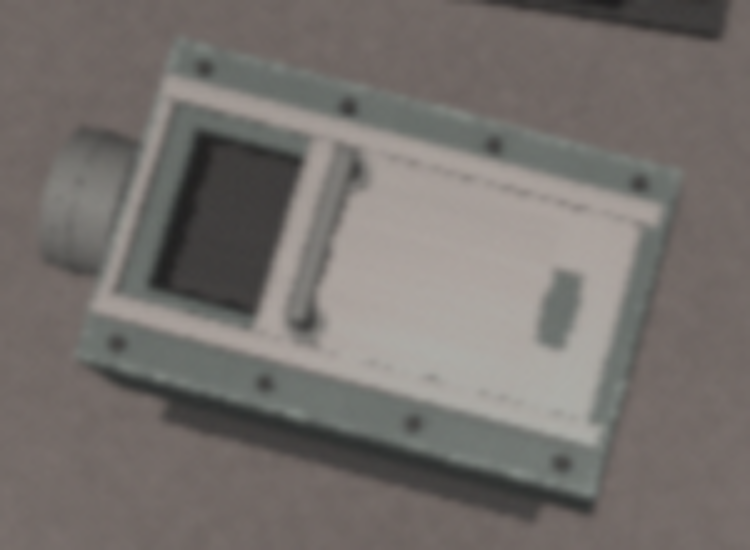

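View pics/studs.png

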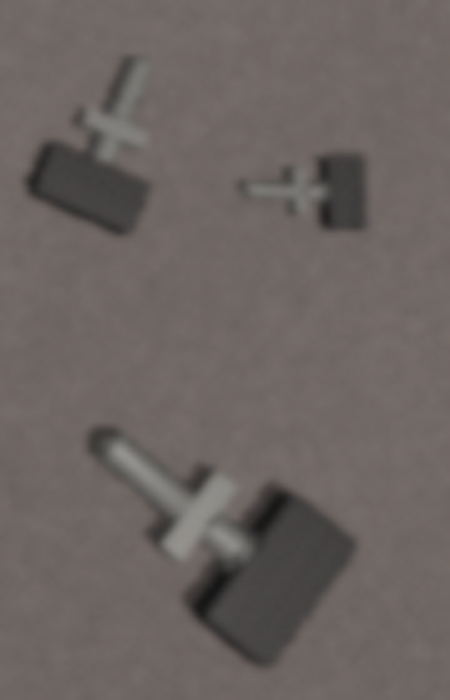

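```bash
cat >> h.py <<'E'
def go(xyz,yaw_y=None):
    """print tool-frame shift and turn for TCP world target; yaw_y = world angle(deg) of tool y wanted (mod 180)"""
    s=status.observe();R=s['tool_rot'];d=R.T@(np.array(xyz)-s['position'])
    t=0
    if yaw_y is not None:
        a=np.degrees(np.arctan2(R[1,1],R[0,1])); t=-((yaw_y-a+90)%180-90)
    print('shift',d.round(4),'turn',np.radians(t).round(4),'deg',round(t,1),'q6',s['q'][5].round(1),'t',round(s['time_s'],2))
def st():
    s=status.observe();R=s['tool_rot']
    print('t',round(s['time_s'],2),'pos',s['position'].round(4),'yawy',np.degrees(np.arctan2(R[1,1],R[0,1])).round(2),'tilt',R[:2,2].round(4),'F',s['ft_force'].round(1),'T',s['wrist_torque'].round(2),'w',round(s['grip_width'],4),'q6',s['q'][5].round(1))
E
python3 - <<'E'
from h import *
go([0.594,0.143,0.30],73.5)
im=load('top0.png');P=cloud(im)
yh=np.array([np.cos(np.radians(73.6)),np.sin(np.radians(73.6))]);xh=np.array([yh[1],-yh[0]])
q=P[130:250,165:315];B=np.stack([q[...,:2]@xh,q[...,:2]@yh],-1)
m=(q[...,2]>0.09)&(q[...,2]<0.12)
# box extents per edges
for nm,k in (('x',0),('y',1)):
    print(nm,np.percentile(B[...,k][m],[0.3,1,3,50,97,99,99.7]).round(4))
# stud handle dark
a=im['pixels'].astype(int); reg=np.zeros(a.shape[:2],bool);reg[215:255,370:405]=1
mm=reg&(P[...,2]>0.012)&(a.max(2)<85)
pts=P[mm];print(len(pts),cv2.minAreaRect(pts[:,:2].astype(np.float32)*1000),np.median(pts[:,2]))
mm2=reg.copy();mm2[200:215,370:410]=1;mm2=mm2&(P[...,2]>0.006)&(P[...,2]<0.04);mm2[:,405:]=0
lt=mm2&(a.max(2)>=85);pl=P[lt];print(len(pl),pl.mean(0),cv2.fitLine(pl[:,:2].astype(np.float32),2,0,.01,.01).ravel())
E
```

```text
shift [-0.4693 -0.1586 -0.0691] turn -0.1708 deg -9.8 q6 -12.3 t 0.15
x [0.4402 0.4409 0.4441 0.5266 0.6152 0.6187 0.6197]
y [0.168  0.1697 0.1746 0.2894 0.4414 0.4582 0.4822]
266 ((486.4264221191406, -266.17401123046875), (60.982337951660156, 81.0166015625), 63.6895637512207) 0.019083582238410668
130 [ 0.50419875 -0.27422356  0.01485535] [ 0.86634487 -0.4994463   0.50419873 -0.27422357]
```

Request:
{"op": "play_rows", "data": {"targets": "-0.05 -0.016 -0.03 -0.08 0; -0.10 -0.035 -0.069 -0.17 0.3; -0.15 -0.05 -0.069 -0.171 0.6; -0.20 -0.067 -0.069 -0.171 1; -0.25 -0.085 -0.069 -0.171 1", "force": 40}}

```text
time_s: 0.65
position: [0.4095, 0.3269, 0.3001]
tool_rot: [[-0.959, 0.284, 0.001], [0.284, 0.959, 0.0], [-0.001, 0.001, -1.0]]
ft_force: [0.3, 0.2, 0.3]
grip_width: 0.0279
```

Request:
{"op": "play_rows", "data": {"targets": "-0.05 0 0 0 1; -0.1 -0.025 0 0 1; -0.15 -0.06 0 0 1; -0.2 -0.09 0 0 1; -0.22 -0.11 0 0 1"}}

```text
time_s: 1.15
position: [0.5876, 0.1613, 0.2991]
tool_rot: [[-0.959, 0.284, -0.001], [0.284, 0.959, 0.0], [0.001, -0.0, -1.0]]
ft_force: [1.3, 0.7, 0.1]
grip_width: 0.0
```

```bash
python3 - <<'E'
from h import *
st()
im=snap('wrist','w1.png')
E
```

```text
t 1.15 pos [0.5876 0.1613 0.2991] yawy 73.52 tilt [-0.0007  0.0001] F [1.3 0.7 0.1] T [ 0.04 -0.09  0.02] w 0.0 q6 -69.3
```

View pics/w1.png

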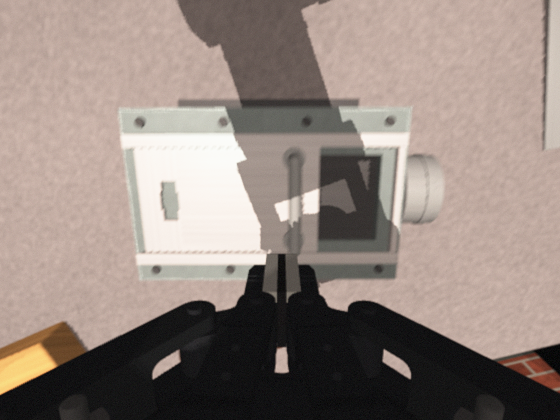

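Wrist view: the hatch hole is at (170,200), the handle bar at column 294 (rows 157–240), the box corners are visible, and the stop is at the right.

```bash
cat >> h.py <<'E'
def ray(im,uv,z):
    K=im['mtx'];uv=np.atleast_2d(uv).astype(float)
    d=np.stack([(uv[:,0]-K[0,2])/K[0,0],-(uv[:,1]-K[1,2])/K[1,1],-np.ones(len(uv))],-1)
    if 'world_to_cam' in im: T=np.linalg.inv(im['world_to_cam'])
    else:
        B=np.eye(4);B[:3,:3]=im['state']['tool_rot'];B[:3,3]=im['state']['position'];T=B@im['T_tool_cam']
    D=d@T[:3,:3].T;o=T[:3,3]
    return (o+D*((z-o[2])/D[:,2])[:,None])[:,:2]
def bf(p,a=73.6):
    a=np.radians(a);y=np.array([np.cos(a),np.sin(a)]);x=np.array([y[1],-y[0]])
    return np.stack([p@x,p@y],-1)
E
python3 - <<'E'
from h import *
im=load('w1.png');P=cloud(im)
cv2.imwrite('pics/w1c.png',cv2.resize(im['pixels'][90:290,110:430,::-1],None,fx=2.5,fy=2.5,interpolation=cv2.INTER_CUBIC))
# slot blob: darker-than-hatch in window
g=im['pixels'][175:228,150:195].astype(int).sum(2)
m=(g<520).astype(np.uint8);n,l,s,c=cv2.connectedComponentsWithStats(m)
for i in range(1,n):
    if s[i,4]>20: print(s[i],c[i]+[150,175]);
i=1+np.argmax(s[1:,4]);uv=np.argwhere(l==i)[:,::-1]+[150,175]
p=ray(im,uv,.105);print('slot',p.mean(0),bf(p).mean(0),bf(p).min(0),bf(p).max(0),cv2.minAreaRect((p*1000).astype(np.float32)))
q=P[140:256,270:320];m=(q[...,2]>.128)&(q[...,2]<.15);b=q[m];print(len(b),np.percentile(b[:,2],[50,95]),cv2.minAreaRect((b[:,:2]*1000).astype(np.float32)),bf(b[:,:2]).mean(0))
b4=bf(ray(im,[[122,108],[410,108],[397,278],[141,278]],.1));print(b4)
E
```

```text
[ 11   8  16  36 140] [164.51428571 203.43571429]
slot [0.57176911 0.04421983] [0.53602101 0.20385483] [0.51490414 0.20042691] [0.55134967 0.21419031] ((570.1625366210938, 45.221221923828125), (10.957378387451172, 37.98946762084961), 87.32334899902344)
1310 [0.14097105 0.14280015] ((604.0377197265625, 172.5580291748047), (11.83651351928711, 95.03749084472656), 73.91653442382812) [0.52756875 0.3356848 ]
[[0.44317601 0.17026966]
 [0.44351322 0.4452265 ]
 [0.62176513 0.44886331]
 [0.62137622 0.16849942]]
```

View pics/w1c.png

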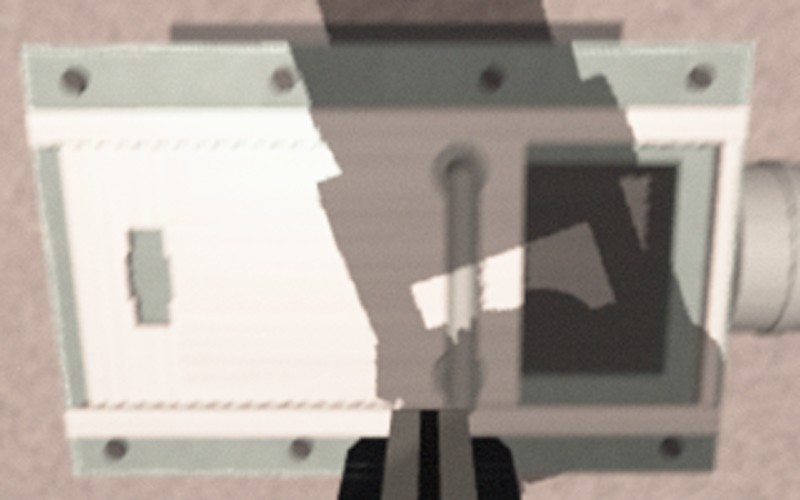

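```bash
python3 - <<'E'
from h import *
go([0.5932,0.135,0.122],73.6)
E
```

```text
shift [-0.0078 -0.018   0.1761] turn -0.0075 deg -0.4 q6 -69.5 t 1.2
```

Request:
{"op": "play_rows", "data": {"targets": "-0.006 -0.025 0.05 0 1; -0.006 -0.025 0.1 0 1; -0.006 -0.025 0.14 0 1; -0.006 -0.025 0.172 0 1; -0.006 -0.025 0.176 0 1"}}

```text
time_s: 1.7
position: [0.583, 0.1371, 0.1196]
tool_rot: [[-0.959, 0.284, -0.008], [0.284, 0.959, -0.0], [0.008, -0.003, -1.0]]
ft_force: [0.4, 0.2, 0.1]
grip_width: 0.0
```

```bash
python3 - <<'E'
from h import *
st(); p=status.observe()['position'][:2];print(bf(p))
E
```

```text
t 1.7 pos [0.583  0.1371 0.1196] yawy 73.49 tilt [-0.0082 -0.0003] F [0.4 0.2 0.1] T [-0.02  0.01  0.04] w 0.0 q6 -71.6
[0.52054481 0.29612712]
```

Request:
{"op": "play_rows", "data": {"targets": "0 0.015 0 0 1; 0 0.03 0 0 1; 0 0.045 0 0 1; 0 0.06 0 0 1; 0 0.07 0 0 1"}}

```text
time_s: 2.2
position: [0.6058, 0.2062, 0.125]
tool_rot: [[-0.959, 0.283, 0.003], [0.283, 0.959, 0.0], [-0.003, 0.001, -1.0]]
ft_force: [0.2, -2.7, 3.7]
grip_width: -0.0001
```

```bash
python3 - <<'E'
from h import *
st(); p=status.observe()['position'][:2];print(bf(p))
E
```

```text
t 2.2 pos [0.6058 0.2062 0.125 ] yawy 73.57 tilt [0.0029 0.0004] F [ 0.2 -2.7  3.7] T [-0.55  0.04 -0.05] w -0.0001 q6 -65.4
[0.52292053 0.36889123]
```

Request:
{"op": "play_rows", "data": {"targets": "0 0.005 0 0 1; 0 0.01 0 0 1; 0 0.015 0 0 1; 0 0.018 0 0 1; 0 0.018 0 0 1"}}

```text
time_s: 2.7
position: [0.61, 0.2221, 0.1234]
tool_rot: [[-0.959, 0.284, -0.0], [0.284, 0.959, 0.001], [0.0, 0.0, -1.0]]
ft_force: [-0.2, 0.5, -0.3]
grip_width: -0.0002
```

Request:
{"op": "play_rows", "data": {"targets": "0 0.003 0 0 1; 0 0.006 0 0 1; 0 0.009 0 0 1"}}

```text
time_s: 3.0
position: [0.6107, 0.2247, 0.1233]
tool_rot: [[-0.958, 0.286, -0.007], [0.286, 0.958, -0.012], [0.004, -0.013, -1.0]]
ft_force: [-15.4, -38.1, 11.2]
grip_width: -0.0001
```

Request:
{"op": "play_rows", "data": {"targets": "0 0.003 0 0 1; 0 0.006 0 0 1; 0 0.006 0 0 1"}}

```text
time_s: 3.3
position: [0.6108, 0.2251, 0.1233]
tool_rot: [[-0.958, 0.288, -0.014], [0.288, 0.957, -0.021], [0.007, -0.024, -1.0]]
ft_force: [-22.8, -53.7, 15.5]
grip_width: 0.0
```

Request:
{"op": "play_rows", "data": {"targets": "0 -0.02 0 0 1; 0 -0.045 0 0 1; 0 -0.045 -0.05 0 0.7; 0 -0.06 -0.1 0 0.4; 0 -0.08 -0.15 0 0"}}

```text
time_s: 3.8
position: [0.5918, 0.1617, 0.2696]
tool_rot: [[-0.959, 0.283, -0.0], [0.283, 0.959, 0.001], [0.0, 0.001, -1.0]]
ft_force: [0.8, -0.4, 0.4]
grip_width: 0.0433
```

Request:
{"op": "play_rows", "data": {"targets": "0 0 -0.04 0 0; 0 0 -0.04 0 0; 0 0 -0.04 0 0"}}

```text
time_s: 4.1
position: [0.5922, 0.1617, 0.3081]
tool_rot: [[-0.959, 0.284, 0.001], [0.284, 0.959, 0.001], [-0.001, 0.001, -1.0]]
ft_force: [-0.1, 0.4, -0.3]
grip_width: 0.0848
```

```bash
python3 - <<'E'
from h import *
st()
im=snap('wrist','w2.png');P=cloud(im)
q=P;m=(q[...,2]>.128)&(q[...,2]<.15);m[270:]=0;b=q[m];print(len(b),cv2.minAreaRect((b[:,:2]*1000).astype(np.float32)),bf(b[:,:2]).mean(0))
E
```

```text
t 4.1 pos [0.5922 0.1617 0.3081] yawy 73.52 tilt [0.001  0.0007] F [-0.1  0.4 -0.3] T [-0.03 -0.02 -0.06] w 0.0848 q6 -69.3
1300 ((624.2537841796875, 241.46221923828125), (12.302851676940918, 95.34053039550781), 73.81078338623047) [0.52795575 0.40686204]
```

View pics/w2.png

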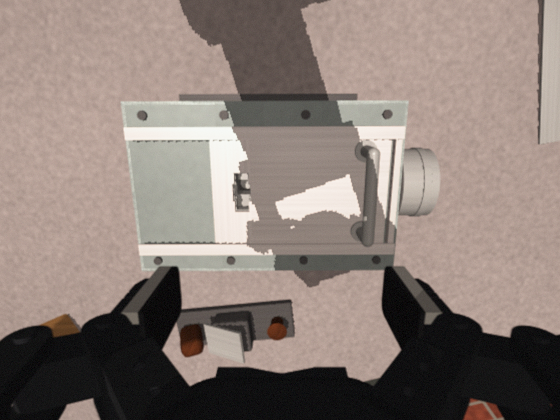

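Wrist view: the hatch is shut against its stop (column ~390) and the slot now shows at (241,192) with the lock plate under it. Next I refine the slot position.

```bash
python3 - <<'E'
from h import *
im=load('w2.png')
cv2.imwrite('pics/w2c.png',cv2.resize(im['pixels'][160:225,205:285,::-1],None,fx=9,fy=9,interpolation=cv2.INTER_CUBIC))
for u in ([241,192],): print(bf(ray(im,u,.105)))
b4=bf(ray(im,[[124,102],[407,101],[394,269],[142,269]],.1));print(b4,b4.mean(0))
go([0.60,0.10,0.2])
E
```

```text
[[0.53079736 0.2826163 ]]
[[0.44205179 0.17098586]
 [0.44145822 0.44683722]
 [0.62005345 0.4498999 ]
 [0.61950932 0.16873669]] [0.53076819 0.30911492]
shift [-0.0254 -0.0569  0.1068] turn 0.0 deg 0 q6 -69.3 t 4.15
```

View pics/w2c.png

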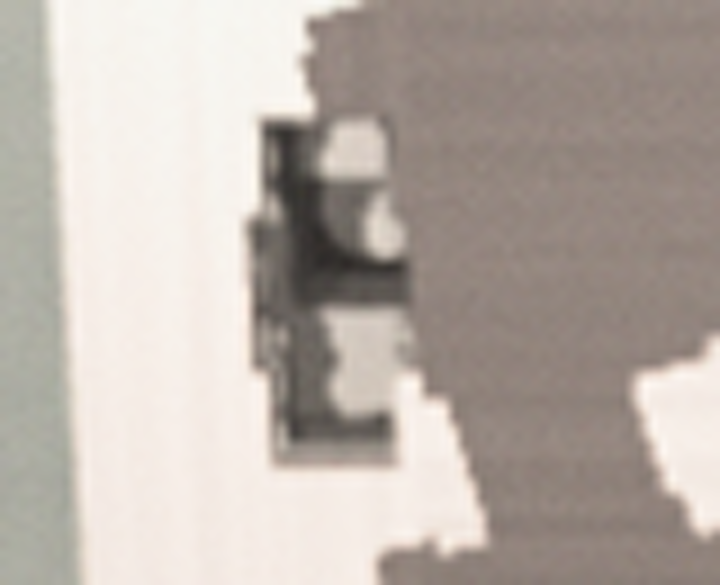

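```bash
python3 - <<'E'
from h import *
im=load('top0.png')
h=ray(im,[388,237.6],.015)[0];n=ray(im,[397.3,212.6],.01)[0];print(h,n,np.linalg.norm(n-h),np.degrees(np.arctan2(*(n-h)[::-1])))
a=np.degrees(np.arctan2(*(n-h)[::-1]))
go([h[0],h[1],.25],a+90)
E
```

```text
[ 0.46311442 -0.25709622] [ 0.53374869 -0.28910763] 0.07754954012878397 -24.380008459216196
shift [ 0.0046 -0.4382  0.0569] turn 0.138 deg 7.9 q6 -69.3 t 4.15
```

Request:
{"op": "play_rows", "data": {"targets": "0 -0.05 0.01 0.05 0; 0.001 -0.1 0.02 0.1 0; 0.002 -0.15 0.03 0.138 0; 0.003 -0.2 0.04 0.138 0; 0.003 -0.25 0.057 0.138 0"}}

```text
time_s: 4.65
position: [0.519, -0.0725, 0.2516]
tool_rot: [[-0.911, 0.413, -0.001], [0.413, 0.911, 0.001], [0.002, 0.0, -1.0]]
ft_force: [1.3, -0.4, -0.4]
grip_width: 0.0854
```

```bash
python3 - <<'E'
from h import *
st();go([.448,-.257,.25],65.6)
E
```

```text
t 4.65 pos [ 0.519  -0.0725  0.2516] yawy 65.63 tilt [-0.0015  0.0009] F [ 1.3 -0.4 -0.4] T [ 0.01 -0.06 -0.01] w 0.0854 q6 -86.5
shift [-0.0115 -0.1974  0.0015] turn 0.0006 deg 0.0 q6 -86.5 t 4.65
```

Request:
{"op": "play_rows", "data": {"targets": "-0.02 -0.05 0 0 0; -0.04 -0.1 0 0 0; -0.06 -0.15 0 0 0; -0.08 -0.19 0 0 0; -0.08 -0.19 0 0 0"}}

```text
time_s: 5.15
position: [0.5136, -0.2817, 0.2503]
tool_rot: [[-0.909, 0.417, -0.003], [0.417, 0.909, 0.002], [0.004, 0.0, -1.0]]
ft_force: [-0.9, 0.3, 0.2]
grip_width: 0.0854
```

```bash
python3 - <<'E'
from h import *
st()
im=snap('wrist','w3.png')
E
```

```text
t 5.15 pos [ 0.5136 -0.2817  0.2503] yawy 65.33 tilt [-0.0031  0.0019] F [-0.9  0.3  0.2] T [ 0.03  0.01 -0.05] w 0.0854 q6 -105.6
```

View pics/w3.png

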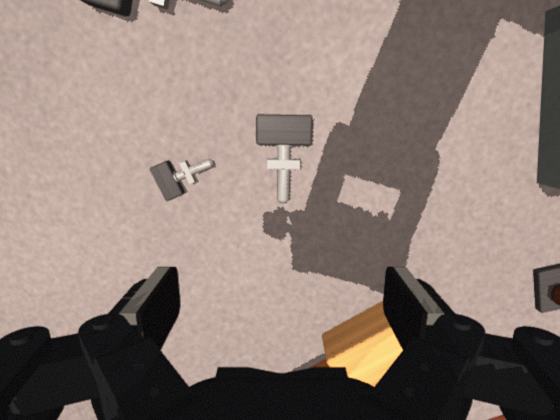

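Wrist view: the middle stud has its handle centred at (284,130), bar at (283,164) and nose tip at (283,202). The small look-alike is at (185,178), about 75 mm or more to the side.

```bash
python3 - <<'E'
from h import *
im=load('w3.png');P=cloud(im)
g=im['pixels'].astype(int).max(2)
reg=np.zeros(g.shape,bool);reg[100:160,240:325]=1
m=((g<110)&reg).astype(np.uint8);n,l,s,c=cv2.connectedComponentsWithStats(m);i=1+np.argmax(s[1:,4])
uv=np.argwhere(l==i)[:,::-1];top=P[...,2][l==i];print(s[i],np.percentile(top,[5,50,95]))
p=ray(im,uv,.02);r=cv2.minAreaRect((p*1000).astype(np.float32));print(r)
mp=P[l==i];t=mp[mp[:,2]>.014];print(cv2.minAreaRect((t[:,:2]*1000).astype(np.float32)),t.mean(0))
reg[:]=0;reg[147:210,262:306]=1
m=(P[...,2]>.004)&reg;m2=m&(g>110);q=P[m2][:,:2];L=cv2.fitLine(q.astype(np.float32),2,0,.01,.01).ravel();print(L,np.degrees(np.arctan2(L[1],L[0])))
print('nose',ray(im,[283,202],.01),'bench',P[60,300],P[250,230])
go([0.466,-0.26,.03],65.3)
E
```

```text
[256 115  57  32 325] [0.01782972 0.02017319 0.02183316]
((467.2267761230469, -255.2364959716797), (59.79618835449219, 32.00383758544922), 65.34378814697266)
((466.81878662109375, -255.09698486328125), (59.938804626464844, 31.164318084716797), 65.34881591796875) [ 0.46975923 -0.25280159  0.02364239]
[ 0.90573525 -0.4238439   0.5066809  -0.27462566] -25.077505
nose [[ 0.5398403  -0.28956944]] bench [ 0.40875883 -0.20977651  0.0006175 ] [ 5.70233630e-01 -3.75028698e-01 -3.30204838e-04]
shift [ 0.051  -0.0019  0.2206] turn 0.0016 deg 0.1 q6 -105.6 t 5.2
```

```bash
python3 - <<'E'
from h import *
go([0.4625,-0.2531,.001],65.2)
E
```

```text
shift [0.0569 0.0029 0.2497] turn 0.0033 deg 0.2 q6 -105.6 t 5.2
```

Request:
{"op": "play_rows", "data": {"targets": "0.04 0.003 0.03 0.003 0; 0.057 0.003 0.08 0.003 0; 0.057 0.003 0.13 0.003 0; 0.057 0.003 0.17 0.003 0; 0.057 0.003 0.19 0.003 0"}}

```text
time_s: 5.7
position: [0.4621, -0.2479, 0.0592]
tool_rot: [[-0.91, 0.415, -0.005], [0.415, 0.91, 0.005], [0.007, 0.002, -1.0]]
ft_force: [-0.1, -0.6, 0.2]
grip_width: 0.085
```

```bash
python3 - <<'E'
from h import *
go([0.4625,-0.2531,.001],65.2)
E
```

```text
shift [-0.0029 -0.0048  0.0581] turn 0.0052 deg 0.3 q6 -106.7 t 5.7
```

Request:
{"op": "play_rows", "data": {"targets": "0 0 0.03 0 0; 0 0 0.05 0 0; 0 0 0.055 0 0; 0 0 0.055 0 0"}}

```text
time_s: 6.1
position: [0.4637, -0.2497, 0.0076]
tool_rot: [[-0.91, 0.415, -0.002], [0.415, 0.91, 0.002], [0.002, 0.001, -1.0]]
ft_force: [-0.5, -0.7, 0.5]
grip_width: 0.0851
```

```bash
python3 - <<'E'
from h import *
st();go([0.4625,-0.2531,.001],65.2)
E
```

```text
t 6.1 pos [ 0.4637 -0.2497  0.0076] yawy 65.49 tilt [-0.0015  0.0016] F [-0.5 -0.7  0.5] T [0.   0.02 0.04] w 0.0851 q6 -106.7
shift [-0.0004 -0.0035  0.0066] turn 0.005 deg 0.3 q6 -106.7 t 6.1
```

Request:
{"op": "play_rows", "data": {"targets": "0 -0.003 0.005 0.004 0; 0 -0.003 0.005 0.004 0.2; 0 -0.003 0.005 0.004 0.5; 0 -0.003 0.005 0.004 0.5; 0 -0.003 0.005 0.004 0.5", "force": 20}}

```text
time_s: 6.6
position: [0.4628, -0.254, 0.0038]
tool_rot: [[-0.908, 0.419, 0.001], [0.419, 0.908, -0.001], [-0.001, -0.0, -1.0]]
ft_force: [-1.6, 0.2, 5.6]
grip_width: 0.0594
```

Request:
{"op": "play_rows", "data": {"targets": "0 0 -0.01 0 0.5; 0 0 -0.03 0 0.5; 0 0 -0.06 0 0.5; 0 0 -0.1 0 0.5; 0 0 -0.14 0 0.5"}}

```text
time_s: 7.1
position: [0.4621, -0.2533, 0.1447]
tool_rot: [[-0.908, 0.419, -0.001], [0.419, 0.908, 0.001], [0.001, 0.0, -1.0]]
ft_force: [0.5, -1.0, -1.5]
grip_width: 0.0594
```

```bash
python3 - <<'E'
from h import *
st()
im=snap('wrist','w4.png'); im=snap('scene','s4.png')
cv2.imwrite('pics/s4c.png',cv2.resize(im['pixels'][100:280,40:220,::-1],None,fx=3,fy=3))
E
```

```text
t 7.1 pos [ 0.4621 -0.2533  0.1447] yawy 65.21 tilt [-0.001  0.001] F [ 0.5 -1.  -1.5] T [-0.02 -0.02 -0.03] w 0.0594 q6 -106.8
```

View pics/w4.png

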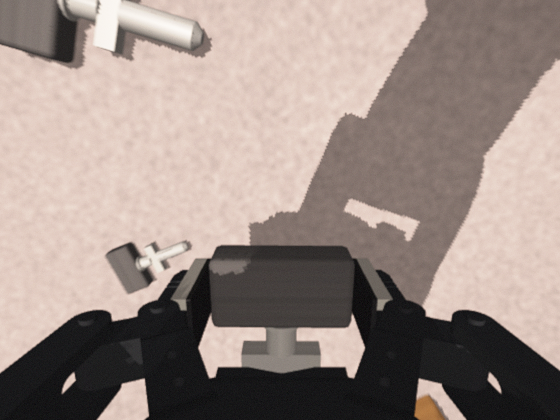

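View pics/s4c.png

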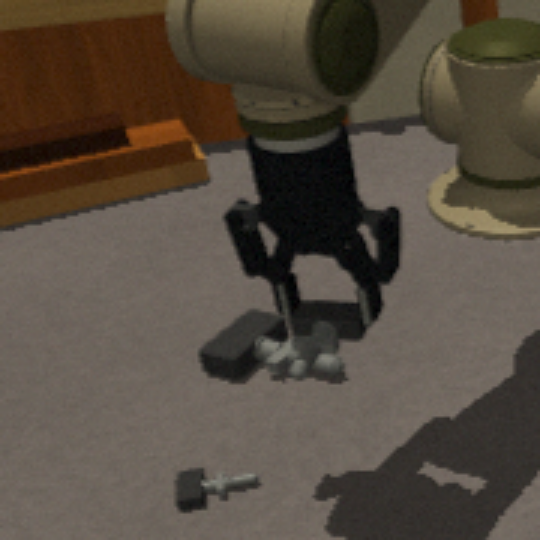

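```bash
cat >> h.py <<'E'
def tilt(im,a,b,x,y):
    P=cloud(im)[a:b,x:y].reshape(-1,3);P=P[np.isfinite(P).all(1)];c=np.median(P,0);P=P[np.linalg.norm(P-c,axis=1)<.04]
    u,s,v=np.linalg.svd(P-P.mean(0));n=v[2]*np.sign(v[2,2]);B=im['state']['tool_rot'];print('c tool',(B.T@(P.mean(0)-im['state']['position'])).round(4),'normal tool',(B.T@n).round(3),'resid',s[2]/len(P)**.5)
E
python3 - <<'E'
from h import *
im=load('w4.png')
tilt(im,255,318,225,340)
tilt(im,350,364,250,312)
E
```

```text
c tool [ 0.001   0.0018 -0.0167] normal tool [ 0.075  0.001 -0.997] resid 0.0011769275613599522
c tool [-0.0366  0.0012 -0.0119] normal tool [-0.206  0.002 -0.979] resid 0.001263204139136957
```

The grip holds the stud level and it does not swing down by itself. I'll lever it upright by putting the nose under the shut hatch's handle bar, nose pointing +y so any push is in the shutting direction, and lifting in an arc.

```bash
python3 - <<'E'
from h import *
go([.5917,.1334,.23],163.6)
E
```

```text
shift [ 0.0463  0.4058 -0.0832] turn 1.4245 deg 81.6 q6 -106.8 t 7.2
```

Request:
{"op": "play_rows", "data": {"targets": "0 0.02 -0.05 -0.14 0.5; 0 0.06 -0.085 -0.28 0.5; -0.02 0.11 -0.085 -0.42 0.5; -0.03 0.16 -0.085 -0.56 0.5; -0.03 0.21 -0.085 -0.7 0.5"}}

```text
time_s: 7.7
position: [0.5747, -0.0825, 0.2273]
tool_rot: [[-0.963, -0.269, -0.001], [-0.269, 0.963, 0.0], [0.001, 0.001, -1.0]]
ft_force: [1.3, 0.5, -2.8]
grip_width: 0.0595
```

```bash
python3 - <<'E'
from h import *
st();go([.5917,.1334,.23],163.6)
E
```

```text
t 7.7 pos [ 0.5747 -0.0825  0.2273] yawy 105.6 tilt [-0.001   0.0004] F [ 1.3  0.5 -2.8] T [-0.03  0.01 -0.01] w 0.0595 q6 -125.4
shift [-0.0745  0.2033 -0.0026] turn -1.0123 deg -58.0 q6 -125.4 t 7.7
```

Request:
{"op": "play_rows", "data": {"targets": "-0.015 0.045 0 -0.14 0.5; -0.03 0.09 0 -0.28 0.5; -0.045 0.135 0 -0.42 0.5; -0.06 0.175 0 -0.56 0.5; -0.074 0.19 0 -0.7 0.5"}}

```text
time_s: 8.2
position: [0.5937, 0.1227, 0.2272]
tool_rot: [[-0.56, -0.829, -0.003], [-0.829, 0.56, 0.001], [0.001, 0.003, -1.0]]
ft_force: [0.2, -0.4, -2.7]
grip_width: 0.0594
```

```bash
python3 - <<'E'
from h import *
st();go([.5917,.1334,.17],163.6)
E
```

```text
t 8.2 pos [0.5937 0.1227 0.2272] yawy 145.95 tilt [-0.0025  0.0009] F [ 0.2 -0.4 -2.7] T [-0.05 -0.02 -0.06] w 0.0594 q6 -145.5
shift [-0.0078  0.0075  0.0572] turn -0.3081 deg -17.7 q6 -145.5 t 8.2
```

Request:
{"op": "play_rows", "data": {"targets": "-0.005 0.003 0.01 -0.14 0.5; -0.007 0.006 0.03 -0.28 0.5; -0.007 0.006 0.055 -0.31 0.5; -0.007 0.006 0.057 -0.308 0.5; -0.007 0.006 0.057 -0.308 0.5"}}

```text
time_s: 8.7
position: [0.5937, 0.1279, 0.1706]
tool_rot: [[-0.293, -0.956, -0.002], [-0.956, 0.293, -0.0], [0.001, 0.002, -1.0]]
ft_force: [0.0, -0.0, -2.1]
grip_width: 0.0593
```

```bash
python3 - <<'E'
from h import *
st();go([.5917,.1334,.112],163.6)
im=snap('wrist','w5.png');tilt(im,255,318,225,340);P=cloud(im)
m=(P[...,2]>.128)&(P[...,2]<.15);m[245:]=0;b=P[m];print(len(b),np.median(b[:,2]))
if len(b)>50: print(cv2.minAreaRect((b[:,:2]*1000).astype(np.float32)),bf(b[:,:2]).mean(0))
E
```

```text
t 8.7 pos [0.5937 0.1279 0.1706] yawy 162.99 tilt [-0.0019 -0.    ] F [ 0.  -0.  -2.1] T [-0.04 -0.    0.01] w 0.0593 q6 -162.0
shift [-0.0047  0.0034  0.0587] turn -0.0107 deg -0.6 q6 -162.0 t 8.7
c tool [ 0.0001 -0.0003 -0.0167] normal tool [ 0.073  0.001 -0.997] resid 0.0011758075377319027
0 nan
  return _methods._mean(a, axis=axis, dtype=dtype,
  ret = ret.dtype.type(ret / rcount)
```

View pics/w5.png

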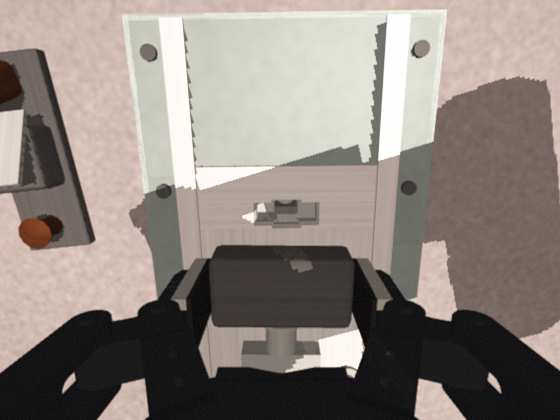

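```bash
python3 - <<'E'
from h import *
im=load('w5.png');print('slot',bf(ray(im,[286.5,212.5],.105)))
im=snap('scene','s5.png')
cv2.imwrite('pics/s5c.png',cv2.resize(im['pixels'][130:290,240:400,::-1],None,fx=4,fy=4,interpolation=cv2.INTER_CUBIC))
E
```

```text
slot [[0.53057434 0.28233737]]
```

View pics/s5c.png

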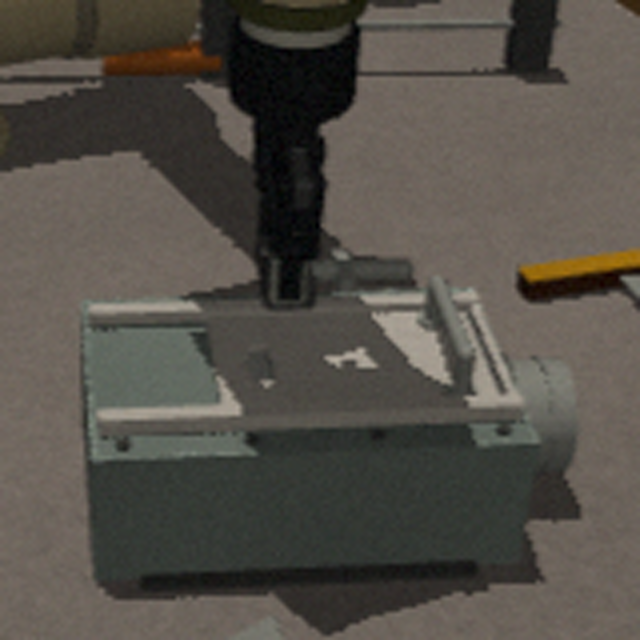

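Scene crop: the stud is side-on and about level, nose tip at crop (412,270), with the hatch handle to its right.

```bash
cat >> h.py <<'E'
def rayx(im,uv,x0=0.530,a=73.6):
    """intersect pixel ray with vertical plane box-x = x0 -> (bf y, z)"""
    p0=ray(im,uv,0.0);p1=ray(im,uv,0.2);b0=bf(p0,a);b1=bf(p1,a)
    t=(x0-b0[:,0])/(b1[:,0]-b0[:,0]);return np.stack([b0[:,1]+t*(b1[:,1]-b0[:,1]),0.2*t],-1)
E
python3 - <<'E'
from h import *
im=load('s5.png')
c=lambda u,v:[240+u/4-.4,130+v/4-.4]
print(rayx(im,[c(412,270),c(412,260),c(412,280),c(340,272)]))
print('bar mid',rayx(im,[c(449,315)],.53), 'tcp',bf(status.observe()['position'][:2]))
E
```

```text
[[0.37552019 0.1725266 ]
 [0.3747663  0.18008946]
 [0.37628031 0.16490117]
 [0.32890334 0.17267894]]
bar mid [[0.40360139 0.13676446]] tcp [0.5341599 0.29054  ]
```

```bash
python3 - <<'E'
from h import *
go([.530*.9593+.2823*.292,-.530*.2823+.9593*.292,.112],163.4)
E
```

```text
shift [-0.0014  0.0043  0.0602] turn -0.0069 deg -0.4 q6 -162.0 t 8.8
```

Request:
{"op": "play_rows", "data": {"targets": "-0.001 0.004 0.02 -0.006 0.5; -0.001 0.004 0.035 -0.006 0.5; -0.001 0.004 0.048 -0.006 0.5; -0.001 0.004 0.056 -0.006 0.5; -0.001 0.004 0.058 -0.006 0.5"}}

```text
time_s: 9.3
position: [0.5906, 0.13, 0.1131]
tool_rot: [[-0.286, -0.958, -0.0], [-0.958, 0.286, -0.0], [0.0, -0.0, -1.0]]
ft_force: [-0.6, -0.0, -2.1]
grip_width: 0.0592
```

```bash
python3 - <<'E'
from h import *
st();print(bf(status.observe()['position'][:2]))
im=snap('scene','s6.png')
cv2.imwrite('pics/s6c.png',cv2.resize(im['pixels'][160:260,260:400,::-1],None,fx=5,fy=5,interpolation=cv2.INTER_CUBIC))
E
```

```text
t 9.3 pos [0.5906 0.13   0.1131] yawy 163.38 tilt [-0. -0.] F [-0.6 -0.  -2.1] T [-0.01 -0.01 -0.03] w 0.0592 q6 -162.2
[0.52983608 0.29149342]
```

View pics/s6c.png

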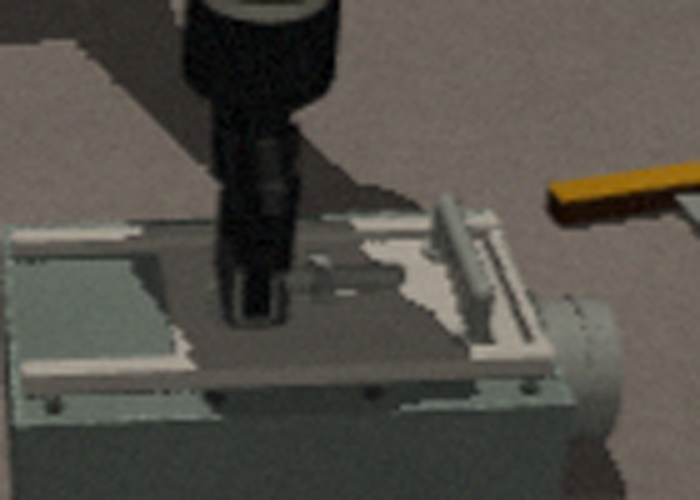

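Request:
{"op": "play_rows", "data": {"targets": "-0.015 0 0 0 0.5; -0.025 0 0 0 0.5; -0.032 0 0 0 0.5; -0.039 0 0 0 0.5; -0.044 0 0 0 0.5"}}

```text
time_s: 9.85
position: [0.6032, 0.1731, 0.1132]
tool_rot: [[-0.285, -0.959, 0.0], [-0.959, 0.285, 0.0], [-0.0, -0.0, -1.0]]
ft_force: [-1.2, 1.1, -1.9]
grip_width: 0.0593
```

```bash
python3 - <<'E'
from h import *
im=load('s6.png');print(rayx(im,[[260+403/5-.4,160+275/5-.4]]))
im=snap('scene','s7.png');st();print(bf(status.observe()['position'][:2]))
cv2.imwrite('pics/s7c.png',cv2.resize(im['pixels'][160:260,260:400,::-1],None,fx=5,fy=5,interpolation=cv2.INTER_CUBIC))
E
```

```text
[[0.37453792 0.11804697]]
t 9.9 pos [0.6033 0.1735 0.1131] yawy 163.45 tilt [0.0003 0.0003] F [-0.3  0.7 -2.2] T [-0.07 -0.    0.05] w 0.0593 q6 -158.2
[0.52973409 0.33677953]
```

View pics/s7c.png

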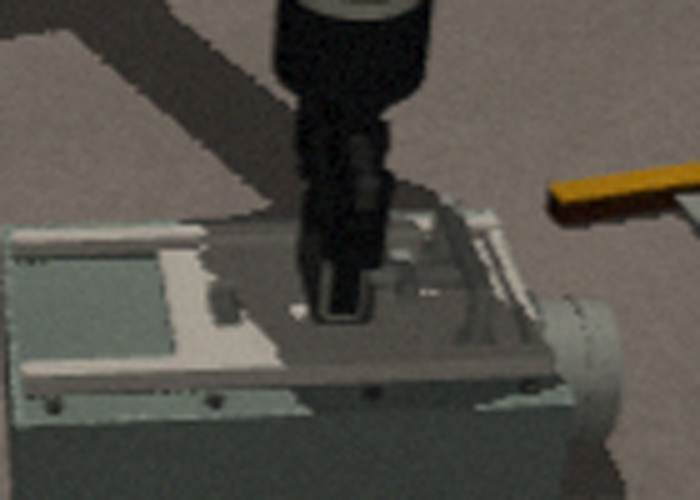

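Request:
{"op": "play_rows", "data": {"targets": "0 0 -0.005 0 0.5; 0 0 -0.01 0 0.5; 0 0 -0.015 0 0.5; 0 0 -0.02 0 0.5; -0.001 0 -0.022 0 0.5"}}

```text
time_s: 10.4
position: [0.6034, 0.1727, 0.1358]
tool_rot: [[-0.286, -0.958, 0.0], [-0.958, 0.286, -0.001], [0.001, -0.001, -1.0]]
ft_force: [-0.7, -1.0, -4.3]
grip_width: 0.0592
```

```bash
python3 - <<'E'
from h import *
im=snap('scene','s8.png');st()
cv2.imwrite('pics/s8c.png',cv2.resize(im['pixels'][160:260,260:400,::-1],None,fx=5,fy=5,interpolation=cv2.INTER_CUBIC))
E
```

```text
t 10.45 pos [0.6035 0.1729 0.1359] yawy 163.39 tilt [ 0.0007 -0.0006] F [-0.1 -1.8 -4.2] T [-0.48  0.14  0.03] w 0.0592 q6 -158.2
```

View pics/s8c.png

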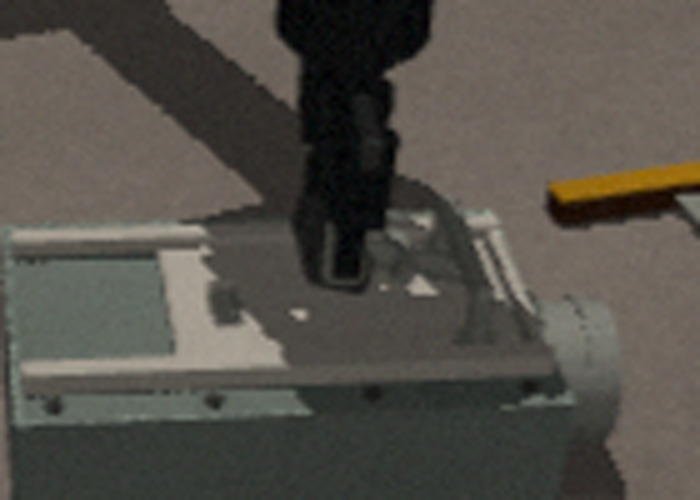

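Request:
{"op": "play_rows", "data": {"targets": "-0.002 0 -0.009 0 0.5; -0.005 0 -0.0175 0 0.5; -0.009 0 -0.026 0 0.5; -0.014 0 -0.033 0 0.5; -0.02 0 -0.04 0 0.5"}}

```text
time_s: 10.95
position: [0.6092, 0.1929, 0.1759]
tool_rot: [[-0.286, -0.958, 0.0], [-0.958, 0.286, -0.0], [-0.0, -0.0, -1.0]]
ft_force: [0.3, -1.3, -4.5]
grip_width: 0.0595
```

Request:
{"op": "play_rows", "data": {"targets": "-0.0075 0 -0.006 0 0.5; -0.015 0 -0.011 0 0.5; -0.024 0 -0.015 0 0.5; -0.033 0 -0.017 0 0.5; -0.042 0 -0.019 0 0.5"}}

```text
time_s: 11.45
position: [0.6213, 0.2334, 0.1943]
tool_rot: [[-0.286, -0.958, 0.0], [-0.958, 0.286, -0.0], [0.0, -0.0, -1.0]]
ft_force: [-0.4, -1.8, -3.9]
grip_width: 0.0593
```

```bash
python3 - <<'E'
from h import *
im=snap('scene','s9.png');st();print(bf(status.observe()['position'][:2]))
cv2.imwrite('pics/s9c.png',cv2.resize(im['pixels'][140:260,260:400,::-1],None,fx=5,fy=5,interpolation=cv2.INTER_CUBIC))
E
```

```text
t 11.5 pos [0.6215 0.2346 0.1944] yawy 163.46 tilt [0.0007 0.0006] F [-2.3 -0.8 -1. ] T [-0.42  0.2   0.02] w 0.0589 q6 -153.0
[0.52993205 0.40052211]
```

View pics/s9c.png

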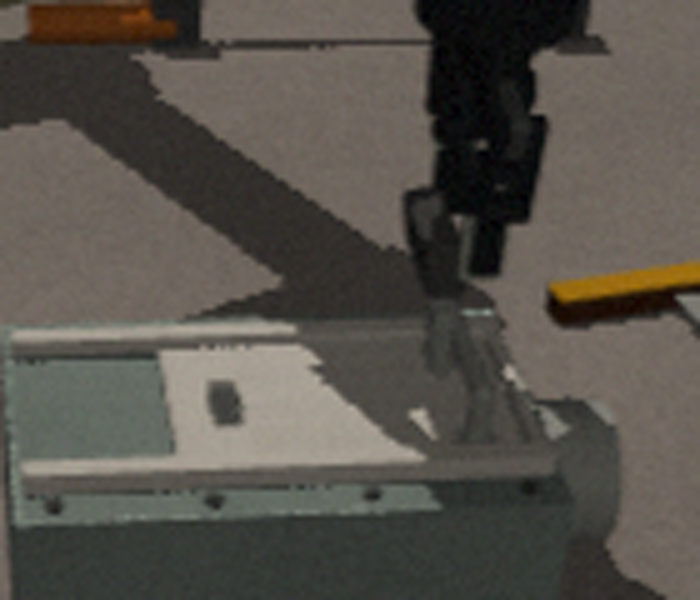

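```bash
python3 - <<'E'
from h import *
im=snap('wrist','w9.png');st()
c=load('s9.png')['pixels'][180:225,335:372,::-1]
cv2.imwrite('pics/s9d.png',cv2.resize(c,None,fx=14,fy=14,interpolation=cv2.INTER_CUBIC))
E
```

```text
t 11.55 pos [0.6212 0.2339 0.1941] yawy 163.47 tilt [0.0004 0.0003] F [-0.9 -2.1 -2. ] T [-0.38  0.15 -0.03] w 0.0594 q6 -153.0
```

View pics/w9.png

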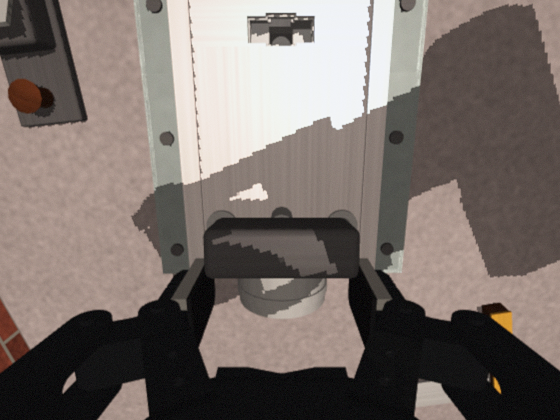

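View pics/s9d.png

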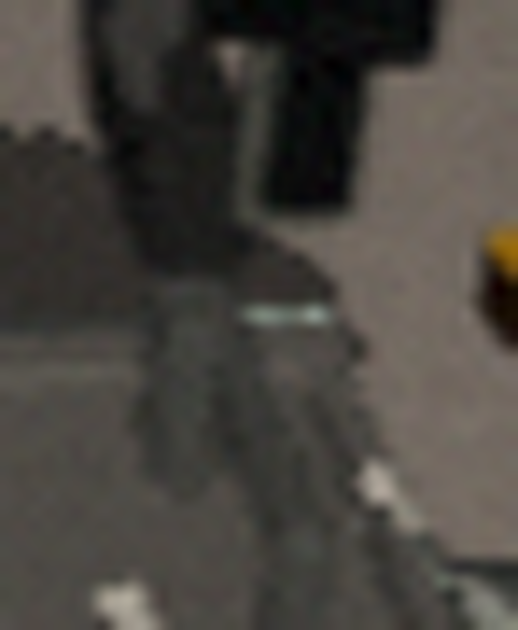

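```bash
python3 - <<'E'
from h import *
im=load('w9.png')
tilt(im,245,272,225,340)
tilt(im,226,240,225,340)
P=cloud(im);R=im['state']['tool_rot'];Q=(P-im['state']['position'])@R
for r in range(215,282,6): print(r,Q[r,260:300].mean(0).round(4), P[r,260:300,2].mean().round(4))
E
```

```text
c tool [ 0.0154 -0.0004 -0.0235] normal tool [ 0.119  0.001 -0.993] resid 0.000607303801642352
c tool [ 0.0246 -0.0004 -0.0205] normal tool [ 0.959 -0.002 -0.284] resid 0.0007803650252404246
215 [ 0.0067 -0.0019  0.0646] 0.1298
221 [ 0.0237 -0.0014 -0.0029] 0.1973
227 [ 0.0255 -0.0013 -0.0168] 0.2112
233 [ 0.0258 -0.0013 -0.0246] 0.219
239 [ 0.0228 -0.0013 -0.0227] 0.2171
245 [ 0.0204 -0.0013 -0.0228] 0.2172
251 [ 0.0181 -0.0013 -0.0231] 0.2175
257 [ 0.0159 -0.0013 -0.0235] 0.2179
263 [ 0.0135 -0.0013 -0.0238] 0.2182
269 [ 0.0113 -0.0013 -0.0242] 0.2186
275 [ 0.0086 -0.0013 -0.0239] 0.2183
281 [-0.0592 -0.0021  0.1037] 0.0907
```

The stud is now nearly upright, leaning about 7° with its top toward -y. But it slipped: the pads overlap only the handle's last 4 mm. I'll hold tighter, carry it gently to the slot, let the hole hold it, and then regrip.

Request:
{"op": "play_rows", "data": {"targets": "0 0 0 0 0.55; 0 0 0 0 0.55; 0 0 -0.004 0 0.55; 0 0 -0.012 0 0.55; 0 0 -0.02 0 0.55", "force": 60}}

```text
time_s: 12.05
position: [0.6212, 0.2327, 0.2151]
tool_rot: [[-0.286, -0.958, 0.001], [-0.958, 0.286, 0.001], [-0.001, -0.001, -1.0]]
ft_force: [-0.6, 0.5, -3.2]
grip_width: 0.0574
```

```bash
cat >> h.py <<'E'
def top(im):
    """profile of held handle's upper face in tool frame"""
    P=cloud(im);R=im['state']['tool_rot'];Q=(P-im['state']['position'])@R
    m=(Q[...,2]<0.0)&(Q[...,2]>-.045)&(abs(Q[...,1])<.022)&(abs(Q[...,0])<.045);q=Q[m]
    # upper face = normals mostly up: take points within 6mm of the 10th percentile height
    z=np.percentile(q[:,2],15);f=q[abs(q[:,2]-z)<.005]
    A=np.c_[f[:,0],f[:,1],np.ones(len(f))];c=np.linalg.lstsq(A,f[:,2],rcond=None)[0]
    print('face x',np.percentile(f[:,0],[2,98]).round(4),'z mean',f[:,2].mean().round(4),'slope x deg',np.degrees(np.arctan(c[0])).round(1),'n',len(f))
E
python3 - <<'E'
from h import *
top(load('w9.png'))
im=snap('wrist','w10.png');top(im);st()
s=snap('scene','s10.png')
cv2.imwrite('pics/s10c.png',cv2.resize(s['pixels'][150:230,310:400,::-1],None,fx=8,fy=8,interpolation=cv2.INTER_CUBIC))
E
```

```text
face x [0.0075 0.0257] z mean -0.023 slope x deg 9.2 n 5827
face x [0.0075 0.0258] z mean -0.0222 slope x deg 10.4 n 5773
t 12.1 pos [0.6217 0.2328 0.2169] yawy 163.4 tilt [0.0037 0.0011] F [-0.4 -0.6 -0.3] T [-0.01 -0.02 -0.06] w 0.0576 q6 -153.1
```

View pics/s10c.png

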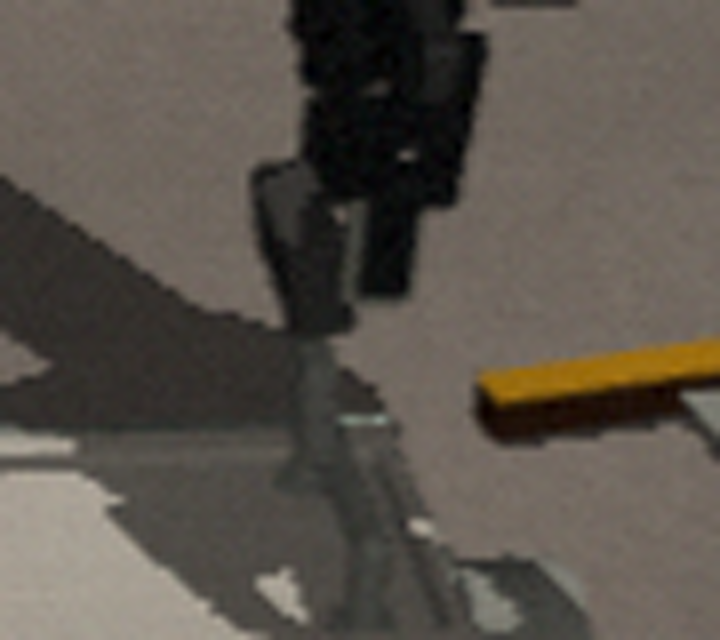

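Request:
{"op": "play_rows", "data": {"targets": "0 0 -0.008 0 0.55; 0.005 0 -0.018 0 0.55; 0.015 0 -0.025 0 0.55; 0.03 0 -0.03 0 0.55; 0.045 0 -0.03 0 0.55"}}

```text
time_s: 12.65
position: [0.608, 0.1881, 0.2451]
tool_rot: [[-0.286, -0.958, 0.002], [-0.958, 0.286, -0.0], [-0.0, -0.001, -1.0]]
ft_force: [0.5, 0.1, -2.4]
grip_width: 0.0576
```

Request:
{"op": "play_rows", "data": {"targets": "0.015 0 0 0 0.55; 0.03 0 0 0 0.55; 0.045 0 0 0 0.55; 0.055 0 0 0 0.55; 0.06 0 0 0 0.55"}}

```text
time_s: 13.15
position: [0.5908, 0.1309, 0.2441]
tool_rot: [[-0.286, -0.958, -0.0], [-0.958, 0.286, -0.0], [0.0, 0.0, -1.0]]
ft_force: [-0.0, 0.5, -2.0]
grip_width: 0.0575
```

```bash
python3 - <<'E'
from h import *
im=snap('wrist','w11.png');top(im);st();print(bf(status.observe()['position'][:2]))
s=snap('scene','s11.png')
cv2.imwrite('pics/s11c.png',cv2.resize(s['pixels'][150:250,260:360,::-1],None,fx=6,fy=6,interpolation=cv2.INTER_CUBIC))
E
```

```text
face x [0.0075 0.0258] z mean -0.0222 slope x deg 10.3 n 5762
t 13.2 pos [0.5908 0.1308 0.2442] yawy 163.35 tilt [-0.0001 -0.0002] F [ 0.1 -1.4 -2.2] T [ 0.01 -0.   -0.  ] w 0.0575 q6 -162.1
[0.52986851 0.29228681]
```

View pics/s11c.png

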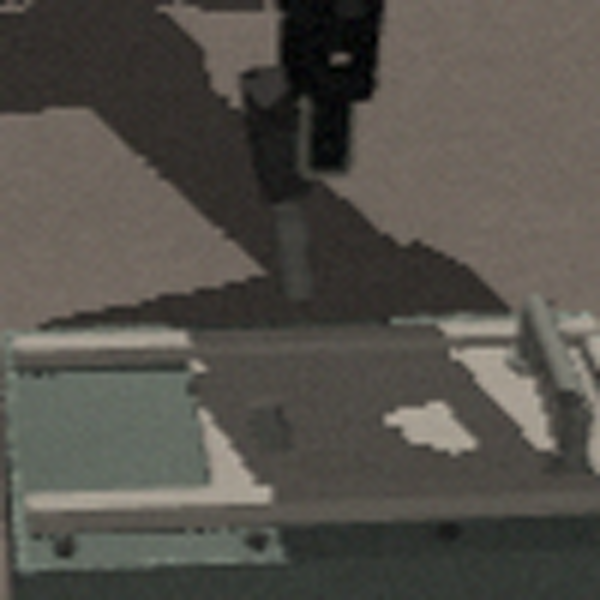

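View pics/w11.png

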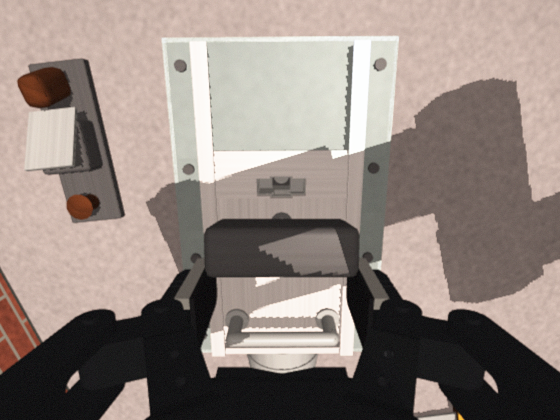

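```bash
python3 - <<'E'
from h import *
im=load('s11.png');c=lambda u,v:[260+u/6-.4,150+v/6-.4]
print('tip,shank top,handle bottom',rayx(im,[c(299,297),c(288,205),c(281,195)],.530))
print('slot',bf(ray(im,[c(271,425)],.105)))
w=load('w11.png');P=cloud(w);R=w['state']['tool_rot'];Q=(P-w['state']['position'])@R
print(P[212:219,282].round(4),Q[212:219,282].round(4))
E
```

```text
tip,shank top,handle bottom [[0.2900018  0.16954167]
 [0.28297873 0.21504216]
 [0.27981182 0.21992967]]
slot [[0.53275721 0.28066255]]
[[0.5944 0.1425 0.1057]
 [0.5888 0.1234 0.1787]
 [0.5885 0.1223 0.1849]
 [0.5882 0.1215 0.1901]
 [0.5879 0.1203 0.1964]
 [0.5876 0.1194 0.2017]
 [0.5874 0.1187 0.2059]] [[-1.220e-02 -1.000e-04  1.385e-01]
 [ 7.800e-03 -2.000e-04  6.550e-02]
 [ 8.900e-03 -2.000e-04  5.920e-02]
 [ 9.800e-03 -2.000e-04  5.400e-02]
 [ 1.100e-02 -2.000e-04  4.770e-02]
 [ 1.200e-02 -2.000e-04  4.250e-02]
 [ 1.260e-02 -2.000e-04  3.820e-02]]
```

```bash
python3 - <<'E'
from h import *
x,y=.5305,.2825
go([x*.9593+.2823*y,-x*.2823+.9593*y,.183],163.6)
E
```

```text
shift [ 0.0105 -0.0007  0.0612] turn -0.0041 deg -0.2 q6 -162.0 t 13.25
```

Request:
{"op": "play_rows", "data": {"targets": "0.005 0 0.01 0 0.55; 0.0095 -0.0007 0.025 0 0.55; 0.0095 -0.0007 0.04 0 0.55; 0.0095 -0.0007 0.052 0 0.55; 0.0095 -0.0007 0.06 0 0.55"}}

```text
time_s: 13.75
position: [0.5887, 0.123, 0.1826]
tool_rot: [[-0.285, -0.958, -0.002], [-0.958, 0.285, 0.0], [0.0, 0.002, -1.0]]
ft_force: [0.7, -0.1, -1.7]
grip_width: 0.0577
```

```bash
python3 - <<'E'
from h import *
st();print(bf(status.observe()['position'][:2]))
s=snap('scene','s12.png')
cv2.imwrite('pics/s12c.png',cv2.resize(s['pixels'][150:250,260:360,::-1],None,fx=6,fy=6,interpolation=cv2.INTER_CUBIC))
E
```

```text
t 13.75 pos [0.5887 0.123  0.1826] yawy 163.43 tilt [-0.0017  0.    ] F [ 0.7 -0.1 -1.7] T [ 0.02 -0.02  0.  ] w 0.0577 q6 -162.9
[0.53000644 0.284173  ]
```

View pics/s12c.png

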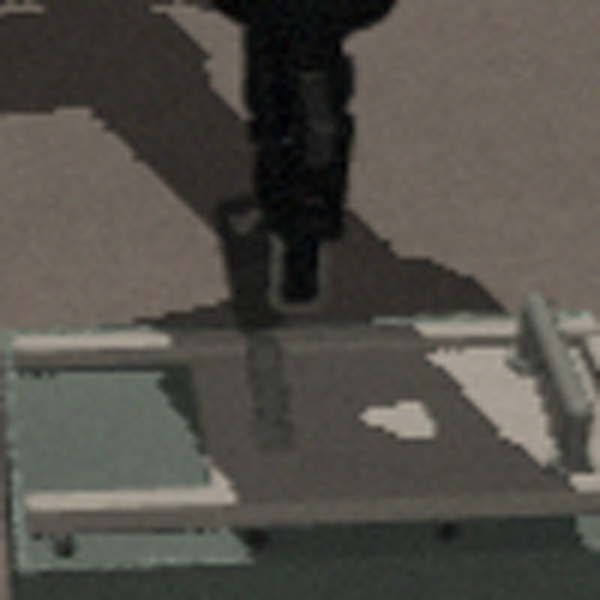

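Request:
{"op": "play_rows", "data": {"targets": "0.001 0 0.003 0 0.55; 0.001 0 0.006 0 0.55; 0.001 0 0.009 0 0.55; 0.001 0 0.01 0 0.55"}}

```text
time_s: 14.2
position: [0.5887, 0.1218, 0.174]
tool_rot: [[-0.286, -0.958, 0.0], [-0.958, 0.286, -0.0], [-0.0, -0.0, -1.0]]
ft_force: [0.9, 0.5, -2.5]
grip_width: 0.0574
```

Request:
{"op": "play_rows", "data": {"targets": "0 0 0.003 0 0.55; 0 0 0.006 0 0.55; 0 0 0.007 0 0.55"}}

```text
time_s: 14.5
position: [0.5886, 0.1218, 0.1667]
tool_rot: [[-0.286, -0.958, -0.0], [-0.958, 0.286, -0.0], [0.0, 0.0, -1.0]]
ft_force: [0.3, -0.7, -2.1]
grip_width: 0.0576
```

Request:
{"op": "play_rows", "data": {"targets": "-0.002 0 0.002 0 0.55; -0.004 0 0.004 0 0.55; -0.006 0 0.005 0 0.55; -0.008 0 0.006 0 0.55; -0.008 0 0.006 0 0.55"}}

```text
time_s: 15.0
position: [0.591, 0.1294, 0.1609]
tool_rot: [[-0.285, -0.958, -0.0], [-0.958, 0.285, -0.001], [0.001, 0.0, -1.0]]
ft_force: [-1.3, -3.4, -3.1]
grip_width: 0.0576
```

```bash
python3 - <<'E'
from h import *
st();print(bf(status.observe()['position'][:2]))
top(snap('wrist','w13.png'))
s=snap('scene','s13.png')
cv2.imwrite('pics/s13c.png',cv2.resize(s['pixels'][150:250,260:360,::-1],None,fx=6,fy=6,interpolation=cv2.INTER_CUBIC))
E
```

```text
t 15.0 pos [0.591  0.1294 0.1609] yawy 163.42 tilt [-0.0003 -0.0008] F [-1.3 -3.4 -3.1] T [-0.66  0.12  0.02] w 0.0576 q6 -162.2
[0.53043049 0.29095916]
face x [0.0072 0.0257] z mean -0.0227 slope x deg 8.0 n 5836
```

View pics/s13c.png

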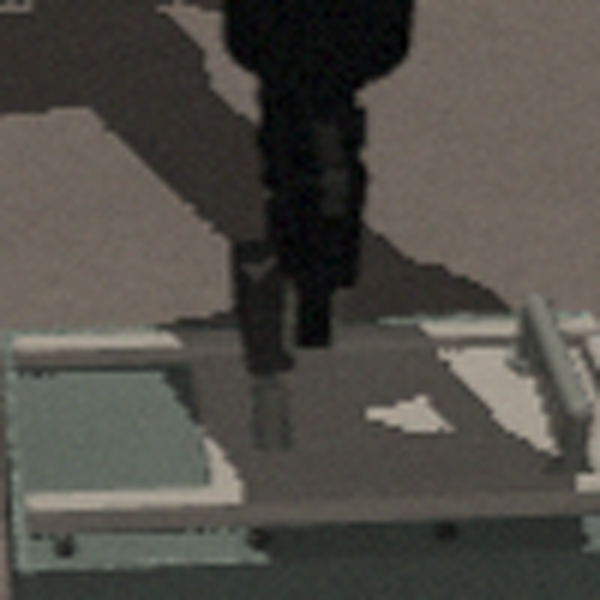

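Request:
{"op": "play_rows", "data": {"targets": "-0.002 0 0.002 0 0.55; -0.004 0 0.004 0 0.55; -0.005 0 0.006 0 0.55; -0.005 0 0.007 0 0.55"}}

```text
time_s: 15.5
position: [0.5924, 0.1338, 0.1541]
tool_rot: [[-0.286, -0.958, -0.0], [-0.958, 0.286, -0.001], [0.001, -0.0, -1.0]]
ft_force: [-2.7, -6.0, 0.6]
grip_width: 0.0576
```

```bash
python3 - <<'E'
from h import *
st();print(bf(status.observe()['position'][:2]))
top(snap('wrist','w14.png'))
E
```

```text
t 15.5 pos [0.5924 0.1338 0.1541] yawy 163.41 tilt [-0.0002 -0.0013] F [-2.7 -6.   0.6] T [-1.3   0.38 -0.02] w 0.0576 q6 -161.8
[0.53051756 0.29564326]
face x [0.0074 0.0256] z mean -0.0232 slope x deg 6.2 n 5779
```

Request:
{"op": "play_rows", "data": {"targets": "-0.002 0 0 0 0.55; -0.004 0 0.001 0 0.55; -0.004 0 0.003 0 0.55; -0.004 0 0.005 0 0.55"}}

```text
time_s: 15.95
position: [0.5936, 0.1377, 0.1492]
tool_rot: [[-0.286, -0.958, 0.0], [-0.958, 0.286, -0.001], [0.001, -0.0, -1.0]]
ft_force: [-1.2, -5.1, 0.0]
grip_width: 0.0574
```

```bash
python3 - <<'E'
from h import *
st();print(bf(status.observe()['position'][:2]))
top(snap('wrist','w15.png'))
E
```

```text
t 15.95 pos [0.5936 0.1377 0.1492] yawy 163.4 tilt [ 0.0001 -0.0012] F [-1.2 -5.1  0. ] T [-1.37  0.41 -0.01] w 0.0574 q6 -161.4
[0.53059293 0.29965041]
face x [0.0075 0.0259] z mean -0.0238 slope x deg 4.3 n 5835
```

Request:
{"op": "play_rows", "data": {"targets": "0 0 0.003 0 0.55; 0 0 0.006 0 0.55; 0 0 0.008 0 0.55; 0 0 0.008 0 0.55"}}

```text
time_s: 16.4
position: [0.5935, 0.1377, 0.1408]
tool_rot: [[-0.286, -0.958, -0.0], [-0.958, 0.286, -0.001], [0.001, 0.0, -1.0]]
ft_force: [-1.2, -4.9, -2.3]
grip_width: 0.0575
```

```bash
python3 - <<'E'
from h import *
st()
top(snap('wrist','w16.png'))
E
```

```text
t 16.4 pos [0.5935 0.1377 0.1408] yawy 163.4 tilt [-0.0004 -0.001 ] F [-1.2 -4.9 -2.3] T [-1.13  0.22 -0.02] w 0.0575 q6 -161.4
face x [0.0074 0.0258] z mean -0.0238 slope x deg 4.2 n 5842
```

Request:
{"op": "play_rows", "data": {"targets": "0 0 0 0 0.3; 0 0 0 0 0; 0 0 0 0 0; 0 0 0 0 0"}}

```text
time_s: 16.85
position: [0.5938, 0.1384, 0.1414]
tool_rot: [[-0.285, -0.958, 0.001], [-0.958, 0.285, 0.001], [-0.001, -0.001, -1.0]]
ft_force: [0.4, -0.0, -0.4]
grip_width: 0.0856
```

```bash
python3 - <<'E'
from h import *
st()
top(snap('wrist','w17.png'))
s=snap('scene','s17.png')
cv2.imwrite('pics/s17c.png',cv2.resize(s['pixels'][150:250,260:360,::-1],None,fx=6,fy=6,interpolation=cv2.INTER_CUBIC))
E
```

```text
t 16.85 pos [0.5938 0.1384 0.1414] yawy 163.42 tilt [0.0008 0.0005] F [ 0.4 -0.  -0.4] T [-0.03 -0.02  0.01] w 0.0856 q6 -161.4
face x [0.0077 0.0263] z mean -0.0048 slope x deg 2.9 n 4527
```

View pics/s17c.png

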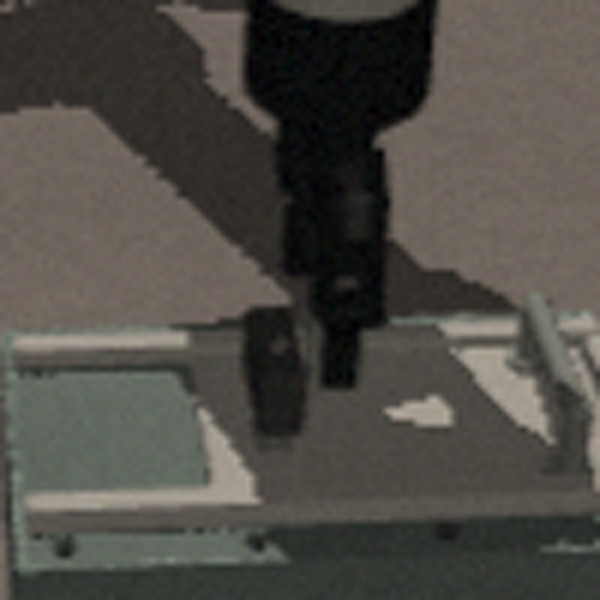

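View pics/w17.png

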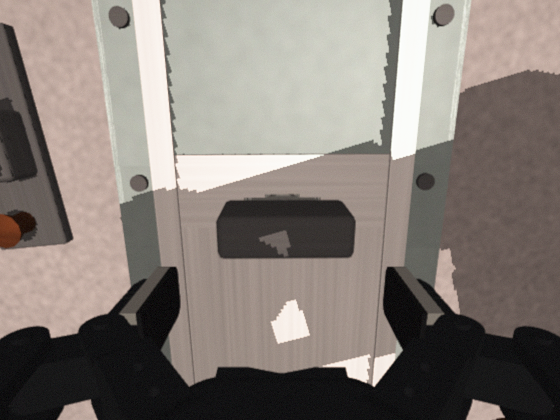

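The stud stood itself lined up on the spring (top face at 0.146, and 0.147 is expected). Next I regrip it squarely.

Request:
{"op": "play_rows", "data": {"targets": "0.009 0 0 0 0; 0.017 0 0 0 0; 0.017 0 0.008 0 0; 0.017 0 0.016 0 0; 0.017 0 0.02 0 0"}}

```text
time_s: 17.45
position: [0.5883, 0.1218, 0.1198]
tool_rot: [[-0.286, -0.958, -0.002], [-0.958, 0.286, 0.0], [0.0, 0.002, -1.0]]
ft_force: [-1.2, 0.3, -0.3]
grip_width: 0.0856
```

Request:
{"op": "play_rows", "data": {"targets": "0 0 0 0 0; 0 0 0 0 0.3; 0 0 0 0 0.55; 0 0 0 0 0.55; 0 0 0 0 0.55", "force": 80}}

```text
time_s: 17.95
position: [0.589, 0.1219, 0.1216]
tool_rot: [[-0.285, -0.958, 0.001], [-0.958, 0.285, 0.0], [-0.0, -0.001, -1.0]]
ft_force: [0.2, -0.7, 1.0]
grip_width: 0.0585
```

```bash
python3 - <<'E'
from h import *
st();print(bf(status.observe()['position'][:2]))
top(snap('wrist','w18.png'))
E
```

```text
t 17.95 pos [0.589  0.1219 0.1216] yawy 163.41 tilt [0.001  0.0001] F [ 0.2 -0.7  1. ] T [-0.01 -0.03  0.02] w 0.0585 q6 -163.0
[0.53060268 0.28320267]
face x [-0.0105  0.0084] z mean -0.0253 slope x deg 3.6 n 5565
```

Request:
{"op": "play_rows", "data": {"targets": "0 0 0.003 0 0.55; 0 0 0.006 0 0.55; 0 0 0.008 0 0.55; 0 0 0.0095 0 0.55; 0 0 0.0095 0 0.55"}}

```text
time_s: 18.5
position: [0.589, 0.1218, 0.1124]
tool_rot: [[-0.286, -0.958, 0.001], [-0.958, 0.286, 0.0], [-0.0, -0.001, -1.0]]
ft_force: [-0.7, 0.1, 10.3]
grip_width: 0.0582
```

```bash
python3 - <<'E'
from h import *
st();top(snap('wrist','w19.png'))
E
```

```text
t 18.5 pos [0.589  0.1218 0.1124] yawy 163.41 tilt [0.0013 0.    ] F [-0.7  0.1 10.3] T [ 0.15  0.4  -0.02] w 0.0582 q6 -163.0
face x [-0.0105  0.0084] z mean -0.0254 slope x deg 3.6 n 5576
```

Request:
{"op": "play_rows", "data": {"targets": "0 0 0.0003 0.1 0.55; 0 0 0.0003 0.22 0.55; 0 0 0.0003 0.34 0.55; 0 0 0.0003 0.46 0.55; 0 0 0.0003 0.58 0.55"}}

```text
time_s: 19.05
position: [0.5892, 0.1215, 0.1123]
tool_rot: [[-0.767, -0.641, 0.002], [-0.641, 0.767, -0.001], [-0.001, -0.002, -1.0]]
ft_force: [-2.0, -1.0, 9.8]
grip_width: 0.0581
```

```bash
python3 - <<'E'
from h import *
st();top(snap('wrist','w20.png'))
E
```

```text
t 19.05 pos [0.5892 0.1215 0.1123] yawy 129.9 tilt [ 0.002  -0.0006] F [-2.  -1.   9.8] T [-0.16  0.31  0.03] w 0.0581 q6 -129.5
face x [-0.0106  0.0082] z mean -0.0254 slope x deg 3.6 n 5564
```

Turning freely at full depth, so I continue.

Request:
{"op": "play_rows", "data": {"targets": "0 0 0 0.13 0.55; 0 0 0 0.26 0.55; 0 0 0 0.39 0.55; 0 0 0 0.52 0.55; 0 0 0 0.65 0.55"}}

```text
time_s: 19.6
position: [0.5891, 0.1216, 0.1123]
tool_rot: [[-0.999, -0.046, 0.002], [-0.046, 0.999, -0.0], [-0.002, -0.001, -1.0]]
ft_force: [-2.2, -2.3, 10.7]
grip_width: 0.0584
```

Request:
{"op": "play_rows", "data": {"targets": "0 0 0 0.1 0.55; 0 0 0 0.2 0.55; 0 0 0 0.3 0.55; 0 0 0 0.34 0.55; 0 0 0 0.34 0.55"}}

```text
time_s: 20.1
position: [0.589, 0.1214, 0.1123]
tool_rot: [[-0.958, 0.286, 0.001], [0.286, 0.958, -0.001], [-0.002, -0.0, -1.0]]
ft_force: [-2.9, -1.5, 12.3]
grip_width: 0.0585
```

```bash
python3 - <<'E'
from h import *
st();top(snap('wrist','w21.png'))
E
```

```text
t 20.1 pos [0.589  0.1214 0.1123] yawy 73.39 tilt [ 0.0014 -0.0009] F [-2.9 -1.5 12.3] T [-0.37  0.49 -0.02] w 0.0585 q6 -73.0
face x [-0.0098  0.0091] z mean -0.0254 slope x deg 3.6 n 5563
```

Request:
{"op": "play_rows", "data": {"targets": "0 0 0 0.02 0.55; 0 0 0 0.035 0.55; 0 0 0 0.035 0.55"}}

```text
time_s: 20.45
position: [0.5889, 0.1214, 0.1123]
tool_rot: [[-0.948, 0.318, 0.001], [0.318, 0.948, -0.001], [-0.001, -0.001, -1.0]]
ft_force: [-3.2, -1.5, 11.5]
grip_width: 0.0585
```

```bash
python3 - <<'E'
from h import *
st()
E
```

```text
t 20.45 pos [0.5889 0.1214 0.1123] yawy 71.43 tilt [ 0.0012 -0.0009] F [-3.2 -1.5 11.5] T [-0.43  0.52  0.03] w 0.0585 q6 -71.0
```

Request:
{"op": "play_rows", "data": {"targets": "0 0 0 0.02 0.55; 0 0 0 0.035 0.55; 0 0 0 0.035 0.55"}}

```text
time_s: 20.75
position: [0.5889, 0.1213, 0.1123]
tool_rot: [[-0.936, 0.351, 0.001], [0.351, 0.936, -0.001], [-0.002, -0.001, -1.0]]
ft_force: [-2.5, -2.2, 10.9]
grip_width: 0.0585
```

```bash
python3 - <<'E'
from h import *
st();im=snap('wrist','w22.png');top(im)
E
```

```text
t 20.75 pos [0.5889 0.1213 0.1123] yawy 69.43 tilt [ 0.0013 -0.001 ] F [-2.5 -2.2 10.9] T [-0.42  0.5   0.07] w 0.0585 q6 -69.0
face x [-0.0097  0.0092] z mean -0.0254 slope x deg 3.4 n 5571
```

View pics/w22.png

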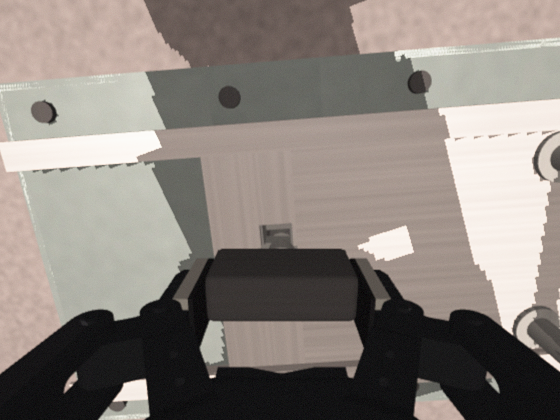

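Request:
{"op": "play_rows", "data": {"targets": "0 0 0 0.03 0.55; 0 0 0 0.06 0.55; 0 0 0 0.06 0.55"}}

```text
time_s: 21.1
position: [0.5891, 0.1212, 0.1123]
tool_rot: [[-0.914, 0.405, 0.002], [0.405, 0.914, -0.002], [-0.002, -0.001, -1.0]]
ft_force: [-2.4, -2.7, 10.2]
grip_width: 0.0584
```

```bash
python3 - <<'E'
from h import *
st()
E
```

```text
t 21.1 pos [0.5891 0.1212 0.1123] yawy 66.12 tilt [ 0.0018 -0.0019] F [-2.4 -2.7 10.2] T [-0.51  0.35  1.29] w 0.0584 q6 -65.7
```

Stop reached (1.3 N m at about 97° of wrist turn). I ease back a little and let the spring lift the stud into the notch.

Request:
{"op": "play_rows", "data": {"targets": "0 0 0 -0.04 0.55; 0 0 -0.002 -0.05 0.55; 0 0 -0.004 -0.05 0.55; 0 0 -0.005 -0.05 0.55; 0 0 -0.005 -0.05 0.55"}}

```text
time_s: 21.6
position: [0.5889, 0.1213, 0.1163]
tool_rot: [[-0.933, 0.361, 0.0], [0.361, 0.933, -0.001], [-0.001, -0.001, -1.0]]
ft_force: [0.4, -4.6, 4.3]
grip_width: 0.0581
```

```bash
python3 - <<'E'
from h import *
st();top(snap('wrist','w23.png'))
E
```

```text
t 21.6 pos [0.5889 0.1213 0.1163] yawy 68.85 tilt [ 0.0004 -0.0008] F [ 0.4 -4.6  4.3] T [-0.88 -0.09  0.02] w 0.0581 q6 -68.4
face x [-0.0096  0.0092] z mean -0.0254 slope x deg 3.7 n 5564
```

Request:
{"op": "play_rows", "data": {"targets": "0 0 -0.001 0 0.55; 0 0 -0.002 0 0.55; 0 0 -0.003 0 0.55; 0 0 -0.003 0 0.55"}}

```text
time_s: 22.05
position: [0.5888, 0.1214, 0.1182]
tool_rot: [[-0.933, 0.361, -0.001], [0.361, 0.933, -0.001], [0.001, -0.001, -1.0]]
ft_force: [3.6, -4.3, -4.2]
grip_width: 0.0584
```

```bash
python3 - <<'E'
from h import *
st();top(snap('wrist','w24.png'))
E
```

```text
t 22.05 pos [0.5888 0.1214 0.1182] yawy 68.86 tilt [-0.0009 -0.0005] F [ 3.6 -4.3 -4.2] T [-0.91 -0.77  0.07] w 0.0584 q6 -68.5
face x [-0.0097  0.0092] z mean -0.0253 slope x deg 3.6 n 5571
```

The stud now resists lifting and its top is at 0.1435 (0.143 expected when locked). Releasing.

Request:
{"op": "play_rows", "data": {"targets": "0 0 0.001 0 0.4; 0 0 0.001 0 0.1; 0 0 0.001 0 0; 0 0 0.001 0 0; 0 0 -0.01 0 0"}}

```text
time_s: 22.6
position: [0.5879, 0.1221, 0.1284]
tool_rot: [[-0.933, 0.36, -0.003], [0.36, 0.933, 0.0], [0.003, -0.001, -1.0]]
ft_force: [-0.1, -0.2, 0.4]
grip_width: 0.0852
```

Request:
{"op": "play_rows", "data": {"targets": "0 0 -0.03 0 0; 0 0 -0.07 0 0; 0 0 -0.11 0 0; -0.03 0 -0.13 0 0; -0.05 0 -0.13 0 0"}}

```text
time_s: 23.1
position: [0.6369, 0.1037, 0.2644]
tool_rot: [[-0.933, 0.36, 0.008], [0.36, 0.933, 0.0], [-0.008, 0.003, -1.0]]
ft_force: [0.0, 0.2, -1.1]
grip_width: 0.085
```

Request:
{"op": "play_rows", "data": {"targets": "0 0 0 0 0; 0 0 0 0 0; 0 0 0 0 0; 0 0 0 0 0"}}

```text
time_s: 23.5
position: [0.6347, 0.1042, 0.2595]
tool_rot: [[-0.933, 0.36, -0.0], [0.36, 0.933, 0.0], [0.0, 0.0, -1.0]]
ft_force: [0.1, -0.9, 0.7]
grip_width: 0.0853
```

```bash
python3 - <<'E'
from h import *
st();im=snap('wrist','w25.png');P=cloud(im)
m=(P[...,2]>.120)&(P[...,2]<.165);m[260:]=0
n,l,s,c=cv2.connectedComponentsWithStats(m.astype(np.uint8))
for i in range(1,n):
    if s[i,4]>150:
        q=P[l==i];t=q[q[:,2]>np.percentile(q[:,2],60)-.004];print(c[i],s[i,4],np.median(q[:,2]),cv2.minAreaRect((t[:,:2]*1000).astype(np.float32)),bf(t[:,:2]).mean(0))
s=snap('scene','s25.png')
E
```

```text
t 23.5 pos [0.6347 0.1042 0.2595] yawy 68.9 tilt [-0.0003  0.0001] F [ 0.1 -0.9  0.7] T [-0.03 -0.05 -0.01] w 0.0853 q6 -70.1
[443.13048831 123.34632745] 2437 0.14066338738894957 ((624.4027099609375, 240.95384216308594), (12.442835807800293, 95.16329956054688), 74.40960693359375) [0.52844306 0.40644069]
[280.835604   142.53360581] 2202 0.14374882430226407 ((590.3270874023438, 122.70391845703125), (60.11701202392578, 19.27374267578125), 68.99894714355469) [0.53145061 0.28436096]
```

View pics/w25.png

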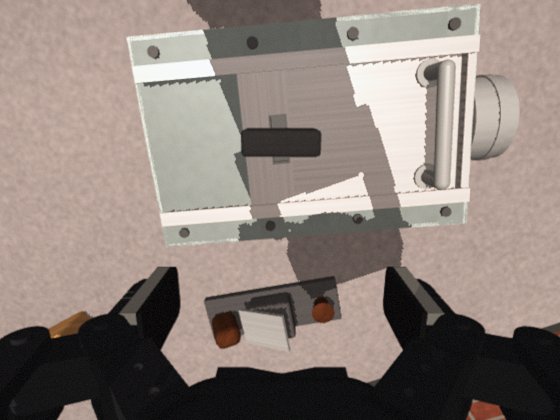

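View pics/s25.png

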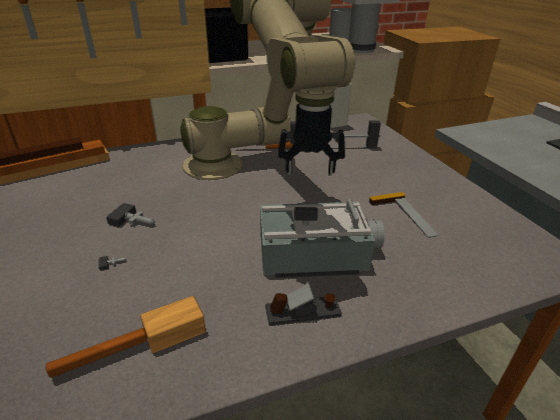

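The stud stands crosswise to the slot at (281,142) with its top at 0.144, and the hatch is shut. The mallet, plane, square and look-alikes are where they were. Handing in.

```bash
python3 - <<'E'
from h import *
st();print(env.close_job())
E
```

```text
t 23.6 pos [0.6349 0.1041 0.2595] yawy 68.89 tilt [-0.0001  0.    ] F [0.6 0.7 0.2] T [ 0.02 -0.04 -0.01] w 0.0856 q6 -70.1
the job is handed in; nothing more can be done
None
```

The hatch is shut and locked with the middle-sized stud, and I handed the job in at 23.6 s with the gripper open and clear.

**What I did:**
- I pushed the hatch by its handle until it met the stop.
- I picked up the stud and levered it upright with its nose under the shut hatch's handle bar. The tool only points down, so it could not tilt the stud itself.
- I set the stud in the slot, regripped it, pushed it down, turned it clockwise to the stop and let the spring lift it into the notch.

**Last checks:**
- **Lock:** after release the top of the stud's handle was at z ≈ 0.1437, against 0.143 expected when locked. It resisted a slight lift before I let go.
- **Turn:** the handle lies crosswise to the slot. The stop came a few degrees past a quarter turn, and the handle rests at about 95° rather than exactly 90°.
- **Hatch:** its handle is within 0.5 mm of where it was at the stop, which is within measurement noise.
- **Bystanders:** the mallet, plane and try square look unmoved in the final picture. I did not measure them.

**What did not go to plan:** while being levered up, the stud slipped until the pads held only about 4 mm of its handle, leaning roughly 7–10°. I straightened it in the hole and regripped it before pushing down. Pushing the hatch against its stop peaked at about 60 N at the wrist. That was finger contact and below the 120 N wrist limit.

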